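Steady the rocking wheel rack and shelve the new wheel

TASK

The storage rack for the deburring wheels leans and rocks on the bench because its one adjustable foot has been screwed up too short. Turn the black knob over that foot until the rack stands level and firm with all four feet on the bench. Then take the new wheel out of its carton and stand it upright between the tines of a free slot of the rack: lower it in, do not drop it, and leave the wheel that is already there standing in its slot.

Things in the scene. Friction and masses are not known exactly. Their poses are not given: they have to be found in the camera images.
- rack: Loose wheel rack, 3.7 kg: grey steel plate 196 x 260 x 8 mm on four feet, its top 30 mm above the bench. Origin level with the foot soles; z up, x to the rear, y to the left along the three slots. Three feet are fixed rubber pads, the fourth (x 56, y -125 mm) is the screw foot: while it is short, the rack leans 1.3 to 2.6 degrees onto it, the front left foot is in the air, and it rocks if pressed.
- foot_knob (a joint): Angle of the screw foot's knob, rad. Grows as the knob is turned clockwise seen from above, which screws the foot down: 8 mm a turn, 1.27 mm a rad. At 0 its sole is in one plane with the other three; negative: too short, positive: too long. Starts between -4.4 and -2.6; stops at -8 and +3. Turns stiffly (0.06 N m) and stays where it is left.
- knob_grip (a point): Centre of the black round knurled knob over the screw foot (rear right corner of the rack): 46 mm diameter, 24 mm high, axis vertical; this point is on the axis, half-way up, 60 mm above the bench when the rack is level. Grip it across its diameter at any yaw. Below it a nut boss of 15 mm radius rises to 40 mm above the bench.
- screw_foot: Adjustable foot at the rear right corner: round rubber pad, 34 mm diameter, on a 12 mm steel spindle; moves up and down with the knob, the pad does not turn. Origin at the centre of its sole.
- foot_rear_left: Fixed rubber foot of the rack at its rear left corner, 32 mm diameter, 22 mm high; the two at the front corners (front left x -82, y 88 mm; front right x -82, y -125 mm in the rack's frame) are the same. Their rubber squashes about 0.5 mm under the rack's weight. Origin at the centre of its sole.
- slot_middle (a point): Free slot in the middle of the rack (rack y = +18 mm), axes as the rack's: where a wheel's centre is when it stands on the two rails (along y, at x = +/-34 mm), 88 mm above the foot soles. Four upright tines, 8 mm thick, at x = +/-34, y = slot +/-19 mm: 30 mm clear for the 24 mm wheel, 35 mm at the flared tips, which end 96 mm above the soles.
- slot_right (a point): Free slot at the right end of the rack (rack y = -34 mm), the same point, axes and tines.
- slot_left (a point): Slot at the left end of the rack (rack y = +70 mm), taken by the stored wheel; the same point, axes and tines.
- new_wheel_center (a point): Centre of the new deburring wheel: grey-brown disc, 104 mm diameter, 24 mm thick, 25 mm bore, 0.15 to 0.31 kg, standing upright in the middle cell of the carton. y is its axis (level, through the faces); x and z turn as it rolls. Its top is 52 mm above this point. Grip it across its faces near the top.
- carton: Open cardboard carton, fixed to the bench: 114 (x) by 104 (y) by 58 mm high, walls and two partitions 3 mm thick; three cells side by side along y, 31 mm clear each. End flaps hang outward at both x ends. Origin at the centre of its underside. The middle cell holds the new wheel, which stands 49 mm above the walls; the others are empty.
- stored_wheel_center (a point): Centre of the wheel already standing in the left slot; same size as the new one, y is its axis. Leave it there.
Things that resemble listed ones, but are neither listed nor needed, are in the scene too. Leave any purple look-alike of the part that bears new_wheel_center alone.

How it is judged:
On the way, in this order (a step that is already met when the one before it is completed fails the run):
1. the rack stands level and firm, all four feet bearing on the bench (angle between rack's own z axis and vertical below 0.006 rad and contact force between each of screw_foot, foot_front_left, foot_front_right, foot_rear_left and anything else above 0.3 N), for 0.3 s.
2. the new wheel stands in a free slot of the rack ((distance between new_wheel_center and slot_middle below 0.01 m or distance between new_wheel_center and slot_right below 0.01 m) and angle between the y axis of new_wheel_center and the y axis of rack, either way round below 0.3 rad), for 0.2 s.
At the end, for the whole second after the job is handed in: Rack level within 0.006 rad, each foot pressing on the bench with over 0.3 N; new wheel in the middle or right slot, stored wheel in the left one: centres within 10 mm of the slot point, axes within 0.3 rad of the rack's y; rack and new wheel at rest (all of step 1 and all of step 2 and distance between stored_wheel_center and slot_left below 0.01 m and angle between the y axis of stored_wheel_center and the y axis of rack, either way round below 0.3 rad and linear speed of each of new_wheel, rack below 0.02 m/s); the robot touches nothing.
It fails at once if the new wheel is dropped (falls faster than 0.5 m/s with no finger on it) (linear speed of new_wheel above 0.5 m/s and contact force between the fingers and new_wheel below 0.05 N).
It also fails if it takes over 67 s, if anything falls off the work surface, if the arm or the gripper's body presses on something with over 40 N, if the wrist force passes 120 N, or if a joint passes its speed limit or range.

ROBOT

A 6-joint arm with a two-finger parallel gripper is mounted at the origin on the work surface; the furniture and walls round the work are solid. World frame = base frame: x ahead of the robot, y to its left, z up, the work surface at z = 0. Lengths are in m, angles in rad, forces in N, time in s.
With the tool pointing down it reaches from about 0.275 to 0.725 m from the base axis. Payload 5.6 kg.
Tool frame: the origin (TCP) lies at the very end of the fingers, on their centre line; the grasp point (between the pads) lies 19 mm behind it; z points along the fingers, x is the direction in which the jaws open and shut, and the axes are right-handed (so a half turn about z gives the same grasp; the last joint's range is limited). The gripper opens to 85 mm and grips with 20 to 120 N. Pads are 22 mm wide; open, the fingers measure 114 mm over their backs; the gripper's body (76 mm by 85 mm) begins 54 mm behind the grasp point. The pads swing forward as they close: fully open they stand 13 mm farther back than shut.
Start: joints at [-1.033, 0.255, 0.108, 0, -1.424, -0.285], TCP at [0.138, -0.533, 0.231] pointing down, gripper open.
Joint ranges: [-2.95, 2.95], [-1.21, 1.97], [-1.09, 1.5], [-2.87, 1.71], [-2.94, -0.07], [-3.05, 3.05]. Speed limits (rad/s): [2.57, 2.57, 3.14, 3.14, 3.14, 3.14].

INTERFACE

Orientations are given as a 3x3 rotation matrix whose columns are the frame's x, y, z axes.
In Python, from plant import observe, grab_frame, workorder gives the robot as it stands.
- The arm moves only by the tool send_rows, never from a script. Its argument "plan" is a list of rows, each an object of numbers: "tx", "ty", "tz": the shift along the tool's x, y, z in m; "wx", "wy", "wz": the turn, a rotation vector about the tool's x, y, z in degrees; "fingers": the gripper command: -1 is fully open, 1 is shut, values between are in proportion. In form: [{"tx": .., "ty": .., "tz": .., "wx": .., "wy": .., "wz": .., "fingers": ..}, ...]. A call has 1 to 12 rows; each row shifts and turns the pose as measured when the row begins, along the tool's axes as they then stand; what a row does not reach is not made up. A row lasts 1/8 s, in which the tool goes at most 62.5 mm and 10.7 degrees, less where a joint would pass 70% of its speed; a pose out of reach is approached as far as the arm can. A call is refused whole if a number of a shift passes 0.0625 or a number of a turn 10.7, either way. A call with a gripper value outside its range is refused whole. The fingers move at their own pace and stop on an object; the grip force is fixed at half the most. Time passes only in rows, so rows that do not move let the fingers close. It gives the time, the measured TCP pose, the force and the opening at its end, in the units of the state.
- observe(): the state, without advancing time (a new reading comes with each control period).
- grab_frame(name): name is "scene" or "top" or "wrist"; returns a dict with "pixels" (480x640x3 uint8, red, green, blue), "range_z" (480x640 float32, m along the optical axis (not along the pixel's ray), 0 where there is no reading), "intrinsics" (3x3 intrinsics, pixels), "dist" ([k1, k2, p1, p2, k3] as OpenCV has them; the pictures are not rectified), "world_to_cam" (4x4, takes a point from world to camera coordinates). Camera axes: x right, y up, looking along -z (the intrinsics and any distortion apply to the point x, -y, -z); pixel columns grow to the right and rows downward; lengths in m; the calibration is good to about 2 mm. A picture is of the moment at which its call begins.
- workorder.sign_off(): hands the job in, once; it reports no verdict.
The state is a dict: "t": time; "joint_positions": joint angles; "qvel": joint speeds; "effort": joint torques, N m; "ee_pos": TCP position; "tcp_rot": TCP orientation; "contact_force": force on the tool from outside, world axes, zero at the start; "moment": the same for the moment, N m; "width": finger opening in m.
Only numpy, scipy, OpenCV 4.12 (cv2) and the standard library are available. Lean on these libraries where they do the work, as an engineer would, in place of code of your own. Each camera call takes 0.05 s, during which the arm holds its last target.

## Working session

There is one attempt and no reset: what is moved stays moved. The work goes in short steps, Python scripts to look and compute and a tool call to move; the robot and the scene stay as the last step left them, time stands still between calls to the robot, and variables do not carry over. Pictures are saved under pics/ and viewed, and the job is handed in when it is done.

Besides the shell and the picture viewer there is one more tool, called after "Request:" as a command line: name --argument value ..., lists and objects as JSON in quotes. send_rows: Moves the arm, as the interface text tells. Its arguments: {"type":"object","properties":{"plan":{"type":"array","items":{"type":"object","properties":{"tx":{"type":"number"},"ty":{"type":"number"},"tz":{"type":"number"},"wx":{"type":"number"},"wy":{"type":"number"},"wz":{"type":"number"},"fingers":{"type":"number"}}}}},"required":["plan"]}

```bash
ls; mkdir -p pics
cat > h.py <<'E'
import numpy as np, cv2
from plant import observe, grab_frame, workorder
def grab(n,fn=None):
    f=grab_frame(n)
    if fn: cv2.imwrite('pics/'+fn,f['pixels'][...,::-1])
    np.savez('f_%s.npz'%n,**{k:np.asarray(v) for k,v in f.items()})
    return f
def load(n): return dict(np.load('f_%s.npz'%n))
def rays(f,uv):
    uv=np.asarray(uv,float).reshape(-1,1,2)
    p=cv2.undistortPoints(uv,np.asarray(f['intrinsics']),np.asarray(f['dist'])).reshape(-1,2)
    d=np.c_[p[:,0],-p[:,1],-np.ones(len(p))]
    M=np.asarray(f['world_to_cam']);R=M[:3,:3];t=M[:3,3]
    return -R.T@t, d@R   # origin, dirs (depth 1)
def onplane(f,uv,z):
    o,d=rays(f,uv); return o+d*((z-o[2])/d[:,2])[:,None]
def cloud(f):
    r=np.asarray(f['range_z']);v,u=np.mgrid[0:480,0:640]
    o,d=rays(f,np.c_[u.ravel(),v.ravel()])
    P=o+d*r.ravel()[:,None]; P[r.ravel()==0]=np.nan
    return P.reshape(480,640,3)
def proj(f,X):
    M=np.asarray(f['world_to_cam']);c=np.asarray(X).reshape(-1,3)@M[:3,:3].T+M[:3,3]
    c=c*[1,-1,-1]
    return cv2.projectPoints(c.reshape(-1,1,3),np.zeros(3),np.zeros(3),np.asarray(f['intrinsics']),np.asarray(f['dist']))[0].reshape(-1,2)
E
python3 - <<'E'
from h import *
for n in ['scene','top','wrist']:
    f=grab(n,n+'0.png'); o,d=rays(f,[[320,240]]); print(n,o.round(3),d.round(3),np.asarray(f['intrinsics'])[0,0])
s=observe()
for k in s: print(k,np.round(s[k],3).tolist())
E
```

```text
pics
scene [-0.18   0.672  0.573] [[ 0.61  -0.643 -0.463]] 502.31547373631287
top [ 0.338 -0.075  0.937] [[ 0.18   0.005 -0.984]] 462.70693657538135
wrist [ 0.067 -0.55   0.374] [[ 0.269  0.079 -0.96 ]] 387.4171741845134
t 0.15
joint_positions [-1.033, 0.256, 0.107, -0.0, -1.424, -0.285]
qvel [0.002, -0.002, 0.005, 0.003, -0.0, 0.0]
effort [-0.001, -38.694, 23.808, 5.367, -0.005, -0.0]
ee_pos [0.137, -0.532, 0.231]
tcp_rot [[-0.25, 0.968, -0.0], [0.968, 0.25, 0.001], [0.001, -0.0, -1.0]]
contact_force [0.136, 0.594, 0.415]
moment [-0.001, 0.003, 0.003]
width 0.085
```

View pics/scene0.png

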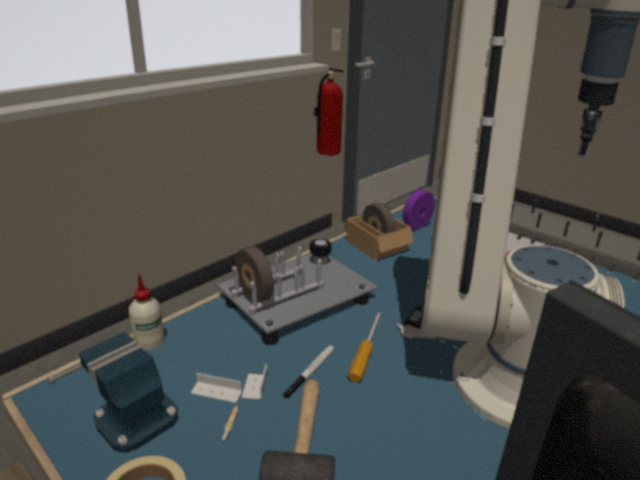

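View pics/top0.png

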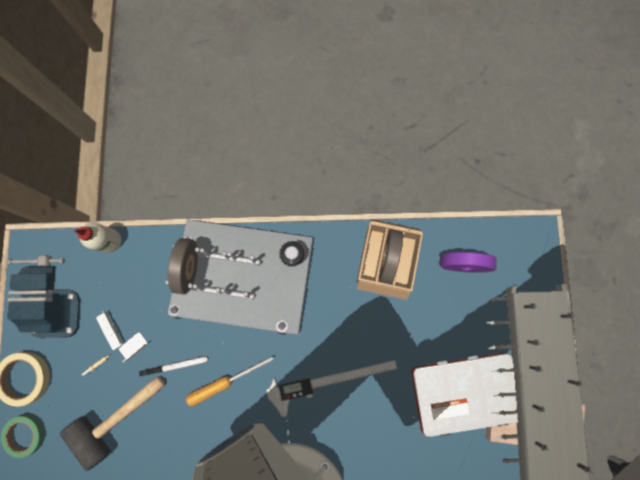

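In the top view, the rack is at (170–312, 220–333), its knob at (292,253) and the stored wheel at (183,265). The carton, holding the grey-brown wheel, is at (390,260). The purple look-alike at (468,261) is to be left alone. Next I measure.

```bash
python3 - <<'E'
from h import *
f=load('top'); P=cloud(f)
def show(name,u0,u1,v0,v1,zlo,zhi):
    Q=P[v0:v1,u0:u1].reshape(-1,3); m=(Q[:,2]>zlo)&(Q[:,2]<zhi); Q=Q[m]
    if len(Q)<5: print(name,'none');return
    print(name,len(Q),'min',np.percentile(Q,1,axis=0).round(4),'max',np.percentile(Q,99,axis=0).round(4),'med',np.median(Q,axis=0).round(4))
    return Q
Q=show('knob',272,312,235,272,.055,.09)
r=cv2.minEnclosingCircle(Q[:,:2].astype(np.float32)); print(r)
Q=show('newwheel',370,415,220,300,.065,.13); print(cv2.minAreaRect(Q[:,:2].astype(np.float32)))
Q=show('carton',350,430,215,302,.05,.063); print(cv2.minAreaRect(Q[:,:2].astype(np.float32)))
Q=show('stored',160,205,225,300,.065,.14); print(cv2.minAreaRect(Q[:,:2].astype(np.float32)))
Q=show('plate',160,320,210,340,.02,.036); print(cv2.minAreaRect(Q[:,:2].astype(np.float32)))
A=np.c_[Q[:,:2],np.ones(len(Q))]; c=np.linalg.lstsq(A,Q[:,2],rcond=None)[0]; print('plane',c,np.degrees(np.hypot(*c[:2])))
Q=show('bench',330,360,240,330,-.02,.02)
show('panel',515,580,290,480,.03,.9)
show('any',420,512,355,430,.005,.5)
E
python3 -c "
import cv2
a=cv2.imread('pics/top0.png')[205:345,155:515];cv2.imwrite('pics/c0.png',cv2.resize(a,None,fx=2.2,fy=2.2,interpolation=3))"
```

```text
knob 486 min [ 0.4506 -0.0382  0.058 ] max [0.4942 0.0056 0.0758] med [ 0.4723 -0.0158  0.072 ]
((0.4726189374923706, -0.015584548003971577), 0.024146273732185364)
newwheel 772 min [ 0.4151 -0.2239  0.0669] max [ 0.5103 -0.1841  0.1086] med [ 0.4587 -0.2024  0.099 ]
((0.46374058723449707, -0.20488446950912476), (0.024957850575447083, 0.10117748379707336), 75.98558044433594)
carton 817 min [ 0.3942 -0.2667  0.0501] max [ 0.5319 -0.1437  0.0616] med [ 0.4486 -0.2005  0.0567]
((0.4638534486293793, -0.2052651047706604), (0.10470536351203918, 0.127049520611763), 76.19730377197266)
stored 1304 min [0.3999 0.1487 0.0675] max [0.4978 0.202  0.1398] med [0.4445 0.1766 0.118 ]
((0.44941529631614685, 0.1796032190322876), (0.06331021338701248, 0.10342325270175934), 81.28643035888672)
plate 10414 min [ 0.3302 -0.0441  0.0232] max [0.5427 0.2154 0.0345] med [0.4261 0.0768 0.029 ]
((0.43653643131256104, 0.08849434554576874), (0.25978586077690125, 0.19800475239753723), 80.26959228515625)
plane [-0.0227424   0.02053411  0.03711798] 1.7555957452579394
bench 2647 min [ 0.3281 -0.1489 -0.0039] max [ 0.5072 -0.0879  0.0038] med [ 4.156e-01 -1.178e-01 -1.000e-04]
panel 11515 min [ 0.0495 -0.5424  0.0372] max [ 0.3845 -0.4328  0.0971] med [ 0.209  -0.4834  0.0629]
any 6496 min [ 0.1352 -0.4263  0.0245] max [ 0.2673 -0.2539  0.0485] med [ 0.2004 -0.3425  0.036 ]
```

View pics/c0.png

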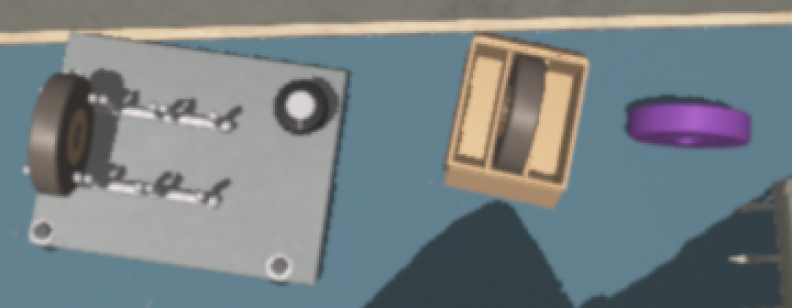

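View pics/wrist0.png

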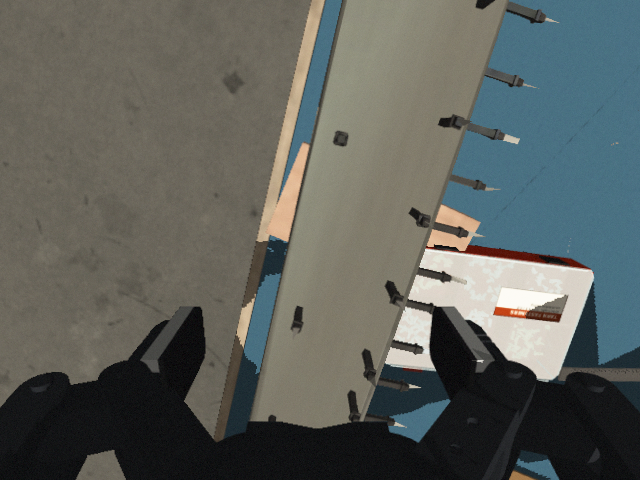

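The crop confirms that the grey-brown wheel stands in the carton's middle cell. The rack tilts about 1.75° toward the knob corner, so I expect the knob at about -2.8 rad. I now travel above the knob, unwinding the wrist on the way.

Request:
send_rows --plan '[{"tx": 0.035,"ty": 0.038,"wz": -10,"fingers": -1},{"tx": 0.028,"ty": 0.043,"wz": -10,"fingers": -1},{"tx": 0.02,"ty": 0.047,"wz": -10,"fingers": -1},{"tx": 0.011,"ty": 0.05,"wz": -10,"fingers": -1},{"tx": 0.002,"ty": 0.051,"wz": -10,"fingers": -1},{"tx": -0.007,"ty": 0.051,"wz": -10,"fingers": -1},{"tx": -0.015,"ty": 0.049,"wz": -10,"fingers": -1},{"tx": -0.024,"ty": 0.045,"wz": -10,"fingers": -1},{"tx": -0.031,"ty": 0.041,"wz": -10,"fingers": -1},{"tx": -0.038,"ty": 0.035,"wz": -10,"fingers": -1},{"tx": -0.043,"ty": 0.028,"wz": -10,"fingers": -1},{"tx": -0.047,"ty": 0.02,"wz": -10,"fingers": -1}]'

```text
$.plan[0]: bad value
```

```bash
cat > to.py <<'E'
# usage: to.py x y z yawdeg(of tool x axis)
import sys
from h import *
from scipy.spatial.transform import Rotation as Ro
s=observe(); R=np.array(s['tcp_rot']);p=np.array(s['ee_pos'])
a=[float(v) for v in sys.argv[1:]]
print('t',s['t'],'p',p.round(4),'yaw',np.degrees(np.arctan2(R[1,0],R[0,0])).round(2),'j6',round(s['joint_positions'][5],3),'w',round(s['width'],4),'F',np.round(s['contact_force'],1),'tool z',R[:,2].round(4))
if a:
    print('shift tool',(R.T@(np.array(a[:3])-p)).round(4))
    if len(a)>3:
        y=np.radians(a[3]);X=np.array([np.cos(y),np.sin(y),0]);Z=np.array([0,0,-1.]);T=np.c_[X,np.cross(Z,X),Z]
        print('turn tool deg',np.degrees(Ro.from_matrix(R.T@T).as_rotvec()).round(2))
E
python3 to.py .4725 -.0155 .15
```

```text
t 0.15 p [ 0.1375 -0.5322  0.2306] yaw 104.48 j6 -0.285 w 0.0851 F [0.1 0.6 0.4] tool z [-4.0e-04  1.4e-03 -1.0e+00]
shift tool [0.4164 0.4535 0.0812]
```

Request:
send_rows --plan '[{"tx": 0.035,"ty": 0.038,"tz": 0,"wx": 0,"wy": 0,"wz": -10,"fingers": -1},{"tx": 0.028,"ty": 0.043,"tz": 0,"wx": 0,"wy": 0,"wz": -10,"fingers": -1},{"tx": 0.02,"ty": 0.047,"tz": 0,"wx": 0,"wy": 0,"wz": -10,"fingers": -1},{"tx": 0.011,"ty": 0.05,"tz": 0,"wx": 0,"wy": 0,"wz": -10,"fingers": -1},{"tx": 0.002,"ty": 0.051,"tz": 0,"wx": 0,"wy": 0,"wz": -10,"fingers": -1},{"tx": -0.007,"ty": 0.051,"tz": 0,"wx": 0,"wy": 0,"wz": -10,"fingers": -1},{"tx": -0.015,"ty": 0.049,"tz": 0,"wx": 0,"wy": 0,"wz": -10,"fingers": -1},{"tx": -0.024,"ty": 0.045,"tz": 0,"wx": 0,"wy": 0,"wz": -10,"fingers": -1},{"tx": -0.031,"ty": 0.041,"tz": 0,"wx": 0,"wy": 0,"wz": -10,"fingers": -1},{"tx": -0.038,"ty": 0.035,"tz": 0,"wx": 0,"wy": 0,"wz": -10,"fingers": -1}]'

```text
t: 1.4
ee_pos: [0.411, -0.0828, 0.2289]
tcp_rot: [[-0.888, -0.46, -0.002], [-0.46, 0.888, 0.006], [-0.001, 0.006, -1.0]]
contact_force: [0.9, -0.9, -0.2]
width: 0.0853
```

```bash
python3 to.py .4725 -.0155 .15
```

```text
t 1.4 p [ 0.411  -0.0828  0.2289] yaw -152.61 j6 0.307 w 0.0853 F [ 0.9 -0.9 -0.2] tool z [-0.0023  0.0057 -1.    ]
shift tool [-0.0855  0.031   0.0791]
```

Request:
send_rows --plan '[{"tx": -0.0285,"ty": 0.0105,"tz": 0.02,"wx": 0,"wy": 0,"wz": -10,"fingers": -1},{"tx": -0.03,"ty": 0.0055,"tz": 0.02,"wx": 0,"wy": 0,"wz": -10,"fingers": -1},{"tx": -0.03,"ty": 0,"tz": 0.02,"wx": 0,"wy": 0,"wz": -10,"fingers": -1},{"tx": 0,"ty": 0,"tz": 0,"wx": 0,"wy": 0,"wz": -10,"fingers": -1},{"tx": 0,"ty": 0,"tz": 0,"wx": 0,"wy": 0,"wz": -10,"fingers": -1},{"tx": 0,"ty": 0,"tz": 0,"wx": 0,"wy": 0,"wz": -10,"fingers": -1},{"tx": 0,"ty": 0,"tz": 0,"wx": 0,"wy": 0,"wz": -10,"fingers": -1},{"tx": 0,"ty": 0,"tz": 0,"wx": 0,"wy": 0,"wz": -10,"fingers": -1},{"tx": 0,"ty": 0,"tz": 0,"wx": 0,"wy": 0,"wz": 0,"fingers": -1}]'

```text
t: 2.52
ee_pos: [0.4729, -0.0085, 0.1643]
tcp_rot: [[0.349, -0.937, -0.008], [-0.937, -0.349, 0.005], [-0.008, 0.006, -1.0]]
contact_force: [-0.8, -0.5, -0.4]
width: 0.0852
```

```bash
python3 to.py .4725 -.0155 .045
python3 - <<'E'
from h import *
f=grab('wrist','w1.png')
P=cloud(f); m=(P[...,2]>.066)&(P[...,2]<.08)&(np.hypot(P[...,0]-.4725,P[...,1]+.0155)<.04)
Q=P[m]; print(len(Q), cv2.minEnclosingCircle(Q[:,:2].astype(np.float32)),np.median(Q[:,2]))
E
```

```text
t 2.525 p [ 0.4729 -0.0085  0.1643] yaw -69.6 j6 1.621 w 0.0852 F [-0.8 -0.5 -0.4] tool z [-0.0081  0.0052 -1.    ]
shift tool [0.0073 0.0021 0.1193]
3957 ((0.47345754504203796, -0.01641506887972355), 0.02399403415620327) 0.07357467720824337
```

View pics/w1.png

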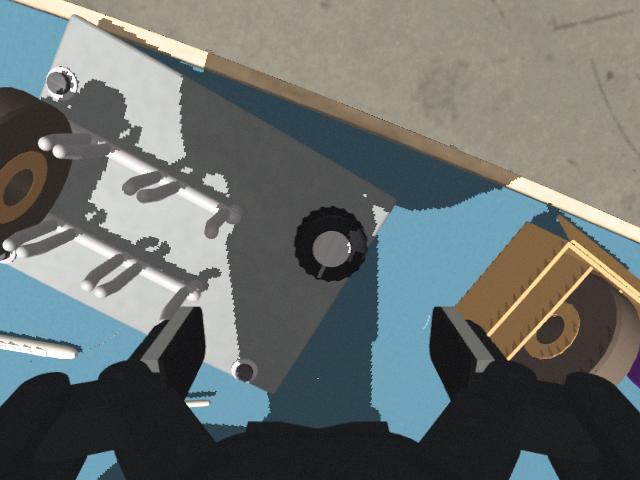

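The knob is centred at (331,244), between the open fingers. I descend onto it.

Request:
send_rows --plan '[{"tx": 0.008,"ty": 0.002,"tz": 0.03,"wx": 0.3,"wy": -0.4,"wz": 0,"fingers": -1},{"tx": 0,"ty": 0,"tz": 0.03,"wx": 0,"wy": 0,"wz": 0,"fingers": -1},{"tx": 0,"ty": 0,"tz": 0,"wx": 0,"wy": 0,"wz": 0,"fingers": -1}]'

```text
t: 2.95
ee_pos: [0.4738, -0.0163, 0.1034]
tcp_rot: [[0.337, -0.942, -0.004], [-0.941, -0.337, 0.014], [-0.015, -0.001, -1.0]]
contact_force: [0.2, -0.6, 0.3]
width: 0.0854
```

```bash
python3 to.py .473 -.016 .045 -69.6
```

```text
t 2.95 p [ 0.4738 -0.0163  0.1034] yaw -70.31 j6 1.637 w 0.0854 F [ 0.2 -0.6  0.3] tool z [-0.0042  0.014  -0.9999]
shift tool [0.0003 0.0007 0.0584]
turn tool deg [-0.05  0.84 -0.71]
```

Request:
send_rows --plan '[{"tx": 0,"ty": 0,"tz": 0.03,"wx": 0,"wy": 0.8,"wz": 0,"fingers": -1},{"tx": 0,"ty": 0,"tz": 0.028,"wx": 0,"wy": 0,"wz": 0,"fingers": -1},{"tx": 0,"ty": 0,"tz": 0,"wx": 0,"wy": 0,"wz": 0,"fingers": -1}]'

```text
t: 3.32
ee_pos: [0.477, -0.0155, 0.0484]
tcp_rot: [[0.332, -0.943, 0.007], [-0.943, -0.332, 0.0], [0.002, -0.007, -1.0]]
contact_force: [-0.0, 0.1, 0.2]
width: 0.0857
```

```bash
python3 to.py .473 -.016 .045 -70
python3 - <<'E'
from h import *
f=grab('wrist','w2.png')
E
```

```text
t 3.325 p [ 0.477  -0.0155  0.0484] yaw -70.59 j6 1.61 w 0.0857 F [-0.   0.1  0.2] tool z [ 7.e-03  4.e-04 -1.e+00]
shift tool [-0.0009  0.0039  0.0034]
turn tool deg [-0.39 -0.11 -0.59]
```

View pics/w2.png

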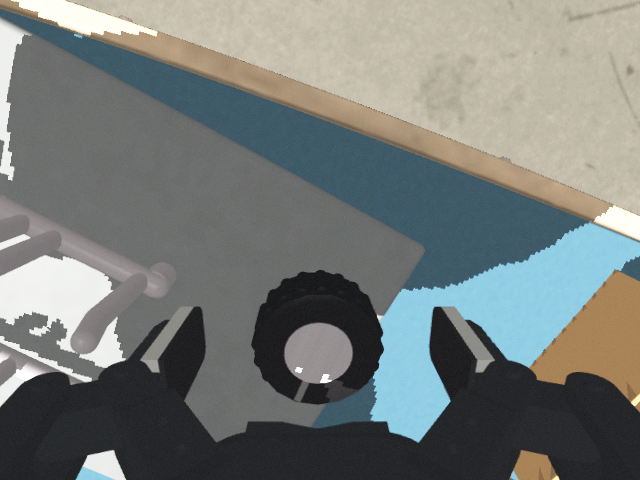

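The knob at (318,350) sits centred between the pads. A small correction, then I close.

Request:
send_rows --plan '[{"tx": -0.001,"ty": 0.004,"tz": 0.004,"wx": -0.4,"wy": 0,"wz": 0,"fingers": -1},{"tx": 0,"ty": 0,"tz": 0,"wx": 0,"wy": 0,"wz": 0,"fingers": 1},{"tx": 0,"ty": 0,"tz": 0,"wx": 0,"wy": 0,"wz": 0,"fingers": 1},{"tx": 0,"ty": 0,"tz": 0,"wx": 0,"wy": 0,"wz": 0,"fingers": 1},{"tx": 0,"ty": 0,"tz": 0,"wx": 0,"wy": 0,"wz": 0,"fingers": 1},{"tx": 0,"ty": 0,"tz": 0,"wx": 0,"wy": 0,"wz": 0,"fingers": 1}]'

```text
t: 4.12
ee_pos: [0.4766, -0.0155, 0.0498]
tcp_rot: [[0.332, -0.943, 0.01], [-0.943, -0.332, -0.001], [0.004, -0.009, -1.0]]
contact_force: [0.5, 1.0, -0.8]
width: 0.0444
```

```bash
python3 to.py .473 -.016 .045 -70
```

```text
t 4.125 p [ 0.4766 -0.0155  0.0498] yaw -70.61 j6 1.607 w 0.0444 F [ 0.5  1.  -0.8] tool z [ 9.8e-03 -7.0e-04 -1.0e+00]
shift tool [-0.0008  0.0035  0.0048]
turn tool deg [-0.52 -0.23 -0.6 ]
```

Request:
send_rows --plan '[{"tx": 0,"ty": 0,"tz": 0,"wx": 0,"wy": 0,"wz": 6,"fingers": 1},{"tx": 0,"ty": 0,"tz": 0,"wx": 0,"wy": 0,"wz": 10,"fingers": 1},{"tx": 0,"ty": 0,"tz": 0,"wx": 0,"wy": 0,"wz": 10,"fingers": 1},{"tx": 0,"ty": 0,"tz": 0,"wx": 0,"wy": 0,"wz": 10,"fingers": 1}]'

```text
t: 4.62
ee_pos: [0.4761, -0.018, 0.0497]
tcp_rot: [[-0.302, -0.953, 0.008], [-0.953, 0.302, -0.006], [0.003, -0.009, -1.0]]
contact_force: [0.0, -0.9, 0.9]
width: 0.0442
```

```bash
python3 to.py .473 -.016 .045 -70;  python3 - <<'E'
from h import *
f=grab('wrist','w3.png')
E
```

```text
t 4.625 p [ 0.4761 -0.018   0.0497] yaw -107.57 j6 0.96 w 0.0442 F [ 0.  -0.9  0.9] tool z [ 0.0076 -0.0059 -1.    ]
shift tool [-0.001   0.0036  0.0047]
turn tool deg [ -0.43  -0.35 -37.57]
```

View pics/w3.png

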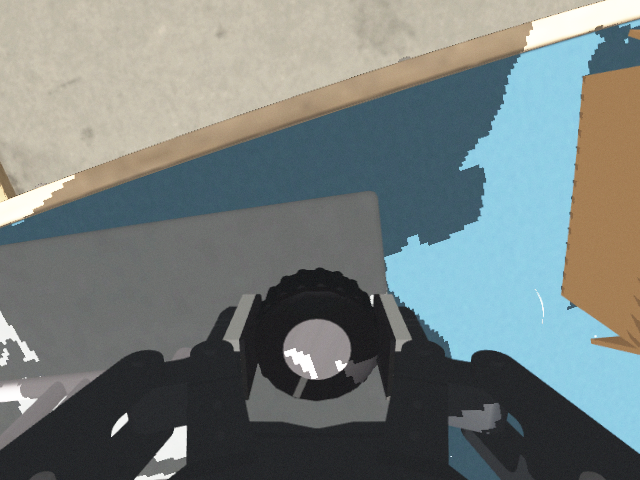

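The mark at (300,388) stayed fixed in the gripper's view, so the knob turns with the gripper. I continue.

Request:
send_rows --plan '[{"tx": 0,"ty": 0,"tz": 0,"wx": 0,"wy": 0,"wz": 10,"fingers": 1},{"tx": 0,"ty": 0,"tz": 0,"wx": 0,"wy": 0,"wz": 10,"fingers": 1},{"tx": 0,"ty": 0,"tz": 0,"wx": 0,"wy": 0,"wz": 10,"fingers": 1},{"tx": 0,"ty": 0,"tz": 0,"wx": 0,"wy": 0,"wz": 10,"fingers": 1},{"tx": 0,"ty": 0,"tz": 0,"wx": 0,"wy": 0,"wz": 10,"fingers": 1},{"tx": 0,"ty": 0,"tz": 0,"wx": 0,"wy": 0,"wz": 10,"fingers": 1},{"tx": 0,"ty": 0,"tz": 0,"wx": 0,"wy": 0,"wz": 10,"fingers": 1},{"tx": 0,"ty": 0,"tz": 0,"wx": 0,"wy": 0,"wz": 10,"fingers": 1},{"tx": 0,"ty": 0,"tz": 0,"wx": 0,"wy": 0,"wz": 10,"fingers": 1},{"tx": 0,"ty": 0,"tz": 0,"wx": 0,"wy": 0,"wz": 10,"fingers": 1},{"tx": 0,"ty": 0,"tz": 0,"wx": 0,"wy": 0,"wz": 0,"fingers": 1}]'

```text
t: 6.05
ee_pos: [0.4694, -0.0185, 0.0496]
tcp_rot: [[-0.873, 0.488, -0.008], [0.488, 0.873, -0.009], [0.003, -0.012, -1.0]]
contact_force: [0.9, -0.8, 1.4]
width: 0.0437
```

```bash
python3 to.py .473 -.016 .045 -70;  cat > plate.py <<'E'
from h import *
import sys
ns=sys.argv[1].split(',')
for n in ns:
    f=grab(n,n+'_'+sys.argv[2]+'.png'); P=cloud(f)
    # rack frame
    y=np.radians(-9.73);c,s=np.cos(y),np.sin(y); O=np.array([.473,-.016])-np.array([[c,-s],[s,c]])@[.056,-.125]
    L=(P[...,:2]-O)@np.array([[c,-s],[s,c]])
    m=(P[...,2]>.02)&(P[...,2]<.045)&(L[...,0]>-.09)&(L[...,0]<.09)&(L[...,1]>-.13)&(L[...,1]<.12)&~((abs(abs(L[...,0])-.034)<.014)&(L[...,1]>-.07))
    m&=np.hypot(L[...,0]-.056,L[...,1]+.125)>.035
    l=L[m];z=P[m][:,2]
    for it in range(3):
        A=np.c_[l,np.ones(len(l))];q=np.linalg.lstsq(A,z,rcond=None)[0];r=z-A@q;k=abs(r)<max(.0012,2.5*r.std());l=l[k];z=z[k]
    # bench nearby (flatness reference)
    b=(abs(P[...,2])<.012)&(P[...,0]>.28)&(P[...,0]<.52)&(P[...,1]>-.3)&(P[...,1]<.35)
    B=P[b]
    A=np.c_[(B[:,:2]-O)@np.array([[c,-s],[s,c]]),np.ones(len(B))]
    for it in range(4):
        qb=np.linalg.lstsq(A,B[:,2],rcond=None)[0];r=B[:,2]-A@qb;k=abs(r)<.004;A=A[k];B=B[k]
    print(n,len(z),'rack slope x,y,z0',q.round(5),'rms',r.std().round(4),'bench',len(B),qb.round(5),'diff',(q-qb).round(5),'tilt',np.hypot(*(q-qb)[:2]).round(5))
E
python3 plate.py top,scene a
```

```text
t 6.05 p [ 0.4694 -0.0185  0.0496] yaw 150.78 j6 -0.816 w 0.0437 F [ 0.9 -0.8  1.4] tool z [-0.0084 -0.0094 -0.9999]
shift tool [-0.0019  0.004   0.0045]
turn tool deg [-1.3000e-01 -9.3000e-01 -1.3921e+02]
top 3936 rack slope x,y,z0 [-0.00311  0.00342  0.02959] rms 0.0016 bench 15519 [0.0039  0.00052 0.00027] diff [-0.00702  0.0029   0.02932] tilt 0.00759
scene 2735 rack slope x,y,z0 [-0.00533  0.0006   0.02765] rms 0.0011 bench 14439 [-0.00055  0.00095 -0.00155] diff [-0.00478 -0.00036  0.0292 ] tilt 0.00479
```

Request:
send_rows --plan '[{"tx": 0,"ty": 0,"tz": 0,"wx": 0,"wy": 0,"wz": 8,"fingers": 1},{"tx": 0,"ty": 0,"tz": 0,"wx": 0,"wy": 0,"wz": 8,"fingers": 1},{"tx": 0,"ty": 0,"tz": 0,"wx": 0,"wy": 0,"wz": 8,"fingers": 1},{"tx": 0,"ty": 0,"tz": 0,"wx": 0,"wy": 0,"wz": 0,"fingers": 1},{"tx": 0,"ty": 0,"tz": 0,"wx": 0,"wy": 0,"wz": 0,"fingers": -1},{"tx": 0,"ty": 0,"tz": 0,"wx": 0,"wy": 0,"wz": 0,"fingers": -1},{"tx": 0,"ty": 0,"tz": 0,"wx": 0,"wy": 0,"wz": 0,"fingers": -1},{"tx": 0,"ty": 0,"tz": 0,"wx": 0,"wy": 0,"wz": 0,"fingers": -1}]'

```text
t: 7.15
ee_pos: [0.4693, -0.0174, 0.0495]
tcp_rot: [[-0.61, 0.792, -0.008], [0.792, 0.61, -0.007], [-0.0, -0.011, -1.0]]
contact_force: [-1.0, -0.3, -1.0]
width: 0.0855
```

```bash
python3 to.py .473 -.016 .045 -70; python3 plate.py top,scene,wrist b;python3 plate.py top,scene b
```

```text
t 7.15 p [ 0.4693 -0.0174  0.0495] yaw 127.58 j6 -1.219 w 0.0855 F [-1.  -0.3 -1. ] tool z [-0.0084 -0.0071 -0.9999]
shift tool [-0.0011  0.0039  0.0044]
turn tool deg [  -0.18   -0.88 -162.41]
top 3948 rack slope x,y,z0 [-0.00328  0.00139  0.02971] rms 0.0016 bench 15545 [0.00433 0.00055 0.0003 ] diff [-0.00761  0.00084  0.02941] tilt 0.00766
scene 2761 rack slope x,y,z0 [-0.004   -0.00121  0.02783] rms 0.0011 bench 14454 [-0.0003   0.0011  -0.00152] diff [-0.0037  -0.00231  0.02934] tilt 0.00436
wrist 50525 rack slope x,y,z0 [-0.00398  0.00069  0.03099] rms 0.0007 bench 84858 [-0.00032 -0.00145  0.00105] diff [-0.00366  0.00214  0.02995] tilt 0.00423
top 3937 rack slope x,y,z0 [-0.00219  0.00119  0.02976] rms 0.0016 bench 15509 [0.00425 0.00054 0.00029] diff [-0.00644  0.00065  0.02947] tilt 0.00648
scene 2758 rack slope x,y,z0 [-0.00412 -0.00075  0.02783] rms 0.0011 bench 14452 [-0.00057  0.00097 -0.00154] diff [-0.00355 -0.00172  0.02937] tilt 0.00395
```

View pics/scene_b.png

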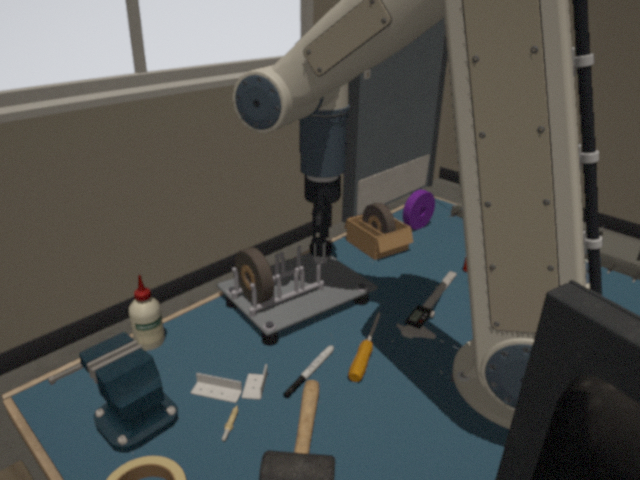

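View pics/wrist_b.png

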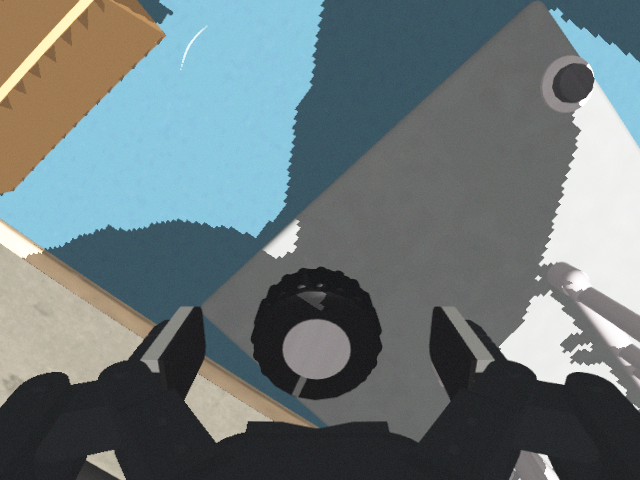

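Wrist depth still suggests a remaining tilt of about 0.004 with the right direction ratio. I turn about 20° more.

Request:
send_rows --plan '[{"tx": 0,"ty": 0,"tz": 0.003,"wx": 0,"wy": 0,"wz": 0,"fingers": 1},{"tx": 0,"ty": 0,"tz": 0,"wx": 0,"wy": 0,"wz": 0,"fingers": 1},{"tx": 0,"ty": 0,"tz": 0,"wx": 0,"wy": 0,"wz": 0,"fingers": 1},{"tx": 0,"ty": 0,"tz": 0,"wx": 0,"wy": 0,"wz": 0,"fingers": 1},{"tx": 0,"ty": 0,"tz": 0,"wx": 0,"wy": 0,"wz": 7,"fingers": 1},{"tx": 0,"ty": 0,"tz": 0,"wx": 0,"wy": 0,"wz": 7,"fingers": 1},{"tx": 0,"ty": 0,"tz": 0,"wx": 0,"wy": 0,"wz": 7,"fingers": 1},{"tx": 0,"ty": 0,"tz": 0,"wx": 0,"wy": 0,"wz": 0,"fingers": 1},{"tx": 0,"ty": 0,"tz": 0,"wx": 0,"wy": 0,"wz": 0,"fingers": -1},{"tx": 0,"ty": 0,"tz": 0,"wx": 0,"wy": 0,"wz": 0,"fingers": -1},{"tx": 0,"ty": 0,"tz": 0,"wx": 0,"wy": 0,"wz": 0,"fingers": -1},{"tx": 0,"ty": 0,"tz": 0,"wx": 0,"wy": 0,"wz": 0,"fingers": -1}]'

```text
t: 8.9
ee_pos: [0.4688, -0.0166, 0.0464]
tcp_rot: [[-0.28, 0.96, -0.009], [0.96, 0.28, -0.006], [-0.003, -0.01, -1.0]]
contact_force: [1.1, -0.1, -0.6]
width: 0.0853
```

```bash
python3 to.py .473 -.016 .045 -70; python3 plate.py wrist,scene,top,wrist,scene,top c
```

```text
t 8.9 p [ 0.4688 -0.0166  0.0464] yaw 106.27 j6 -1.591 w 0.0853 F [ 1.1 -0.1 -0.6] tool z [-0.0089 -0.0055 -0.9999]
shift tool [-0.0006  0.0042  0.0013]
turn tool deg [  0.22   0.89 176.27]
wrist 70168 rack slope x,y,z0 [-0.00178 -0.00077  0.03117] rms 0.0007 bench 82136 [ 2.00e-05 -1.09e-03  1.12e-03] diff [-0.00181  0.00033  0.03005] tilt 0.00184
scene 2773 rack slope x,y,z0 [-0.0014  -0.00224  0.02805] rms 0.0011 bench 14429 [-0.00038  0.00096 -0.00153] diff [-0.00103 -0.0032   0.02957] tilt 0.00336
top 4112 rack slope x,y,z0 [-1.000e-03 -2.000e-05  2.991e-02] rms 0.0016 bench 15283 [0.00439 0.00052 0.00031] diff [-0.00539 -0.00054  0.0296 ] tilt 0.00542
wrist 70157 rack slope x,y,z0 [-0.00184 -0.00078  0.03117] rms 0.0007 bench 82166 [ 0.0001  -0.00096  0.00115] diff [-0.00195  0.00018  0.03003] tilt 0.00196
scene 2758 rack slope x,y,z0 [-0.0026  -0.00262  0.02799] rms 0.0012 bench 14419 [-0.00054  0.00097 -0.00155] diff [-0.00206 -0.0036   0.02954] tilt 0.00414
top 4126 rack slope x,y,z0 [-0.0008  -0.00035  0.02991] rms 0.0016 bench 15240 [0.00482 0.00083 0.00039] diff [-0.00562 -0.00118  0.02951] tilt 0.00574
```

Request:
send_rows --plan '[{"tx": 0,"ty": 0,"tz": -0.04,"wx": 0,"wy": 0,"wz": 0,"fingers": -1},{"tx": 0,"ty": 0,"tz": -0.055,"wx": 0,"wy": 0,"wz": 0,"fingers": -1},{"tx": 0.03,"ty": -0.01,"tz": -0.05,"wx": 0,"wy": 0,"wz": 0,"fingers": -1},{"tx": 0.04,"ty": -0.015,"tz": -0.045,"wx": 0,"wy": 0,"wz": 0,"fingers": -1},{"tx": 0.033,"ty": -0.018,"tz": -0.045,"wx": 0,"wy": 0,"wz": 0,"fingers": -1},{"tx": 0,"ty": 0,"tz": 0,"wx": 0,"wy": 0,"wz": 0,"fingers": -1}]'

```text
t: 9.95
ee_pos: [0.3988, 0.0735, 0.2888]
tcp_rot: [[-0.278, 0.96, -0.011], [0.96, 0.278, -0.004], [-0.001, -0.011, -1.0]]
contact_force: [0.1, 0.2, 0.7]
width: 0.0857
```

```bash
python3 to.py .46 -.21 .2 76.2; python3 plate.py wrist,scene,top,wrist,wrist d
```

```text
t 9.95 p [0.3988 0.0735 0.2888] yaw 106.16 j6 -1.859 w 0.0857 F [0.1 0.2 0.7] tool z [-0.0105 -0.0037 -0.9999]
shift tool [-0.2893 -0.0191  0.0892]
turn tool deg [-0.62  0.2  29.96]
wrist 21737 rack slope x,y,z0 [-0.00119 -0.00031  0.03123] rms 0.0009 bench 65299 [-9.00e-05 -4.80e-04  1.29e-03] diff [-0.0011   0.00017  0.02994] tilt 0.00111
scene 2773 rack slope x,y,z0 [-0.00247 -0.00232  0.02799] rms 0.0011 bench 14408 [-0.00069  0.00105 -0.00156] diff [-0.00178 -0.00337  0.02956] tilt 0.00382
top 4811 rack slope x,y,z0 [-0.00136 -0.0005   0.02988] rms 0.0016 bench 19166 [0.00389 0.00123 0.00046] diff [-0.00526 -0.00173  0.02941] tilt 0.00553
wrist 22070 rack slope x,y,z0 [-0.00132 -0.00026  0.03123] rms 0.0009 bench 66001 [-0.00016 -0.0005   0.0013 ] diff [-0.00116  0.00024  0.02993] tilt 0.00118
wrist 22139 rack slope x,y,z0 [-0.00151 -0.0003   0.03122] rms 0.0009 bench 66056 [-0.00022 -0.00053  0.00128] diff [-0.00129  0.00023  0.02994] tilt 0.00131
```

View pics/wrist_d.png

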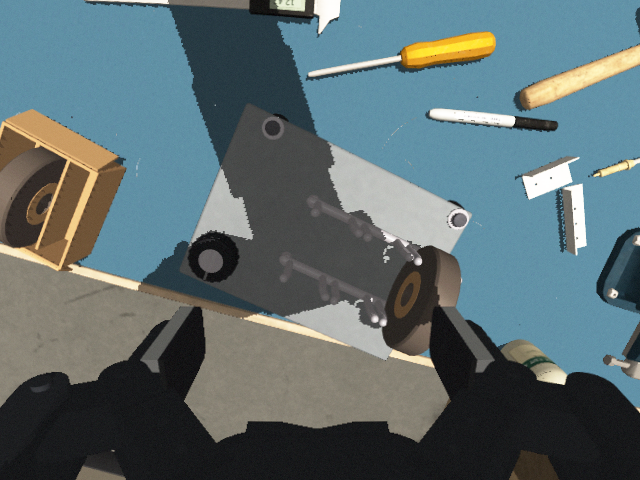

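The higher wrist view shows the rack level to about 0.001 rad, and over the last turn it behaved as if standing on four feet. Next I refine the rack pose from the knob (213,259), the front right screw (273,127) and the front left screw (458,218), and the wheel from the carton view.

```bash
cat > rack.py <<'E'
from h import *
f=load('wrist'); P=cloud(f)
m=(P[...,2]>.066)&(P[...,2]<.082)&(np.hypot(P[...,0]-.4725,P[...,1]+.0155)<.04)
Q=P[m]; kc=np.array(cv2.minEnclosingCircle(Q[:,:2].astype(np.float32))[0]);print('knob',kc)
fr=onplane(f,[[273,127]],.032)[0,:2]; fl=onplane(f,[[458,218]],.032)[0,:2]; print('fr',fr,'fl',fl,np.linalg.norm(fr-fl),np.linalg.norm(kc-fr))
src=np.array([[.056,-.125],[-.082,-.125],[-.082,.088]]);dst=np.array([kc,fr,fl])
a=src-src.mean(0);b=dst-dst.mean(0);H=a.T@b;th=np.arctan2(H[0,1]-H[1,0],H[0,0]+H[1,1]);R=np.array([[np.cos(th),-np.sin(th)],[np.sin(th),np.cos(th)]])
t=dst.mean(0)-R@src.mean(0);print('yaw',np.degrees(th),'res',(src@R.T+t-dst).round(4).tolist(),'origin',t)
m=(P[...,2]>.018)&(P[...,2]<.042)&(P[...,1]>-.06)&(P[...,1]<.23)&(P[...,0]>.3)
print('plate',cv2.minAreaRect(P[m][:,:2].astype(np.float32)))
for n,y in [('middle',.018),('right',-.034),('left',.07)]: print(n,(R@[0,y]+t).round(4))
# tine tips
m=(P[...,2]>.085)&(P[...,2]<.11)
L=(P[m][:,:2]-t)@R; k=(abs(L[:,0])<.06)&(L[:,1]>-.08)&(L[:,1]<.045); L=L[k]
for cx in(-.034,.034):
  for cy in(-.053,-.015,-.001,.037):
    d=L[(abs(L[:,0]-cx)<.012)&(abs(L[:,1]-cy)<.009)]; print((cx,cy),len(d),d.mean(0).round(4) if len(d) else '')
E
python3 rack.py
python3 -c "
import cv2
a=cv2.imread('pics/wrist_d.png')[90:370,170:480];cv2.imwrite('pics/c1.png',cv2.resize(a,None,fx=2.1,fy=2.1,interpolation=3))"
```

```text
knob [ 0.47099486 -0.01546513]
fr [0.33463705 0.00788274] fl [0.37002169 0.21759116] 0.212672745961619 0.13834224191873898
yaw -9.566123224145258 res [[-0.0002, 0.0002], [0.0001, -0.0002], [0.0001, 0.0001]] origin [0.43635796 0.11726934]
plate ((0.4354112148284912, 0.08796276152133942), (0.26042890548706055, 0.19791002571582794), 80.42372131347656)
middle [0.4393 0.135 ]
right [0.4307 0.0837]
left [0.448  0.1863]
(-0.034, -0.053) 80 [-0.0344 -0.0545]
(-0.034, -0.015) 114 [-0.0338 -0.0133]
(-0.034, -0.001) 78 [-0.0339 -0.0043]
(-0.034, 0.037) 110 [-0.0337  0.0381]
(0.034, -0.053) 84 [ 0.0331 -0.0544]
(0.034, -0.015) 105 [ 0.0337 -0.0132]
(0.034, -0.001) 83 [ 0.0336 -0.0039]
(0.034, 0.037) 98 [0.034 0.038]
```

View pics/c1.png

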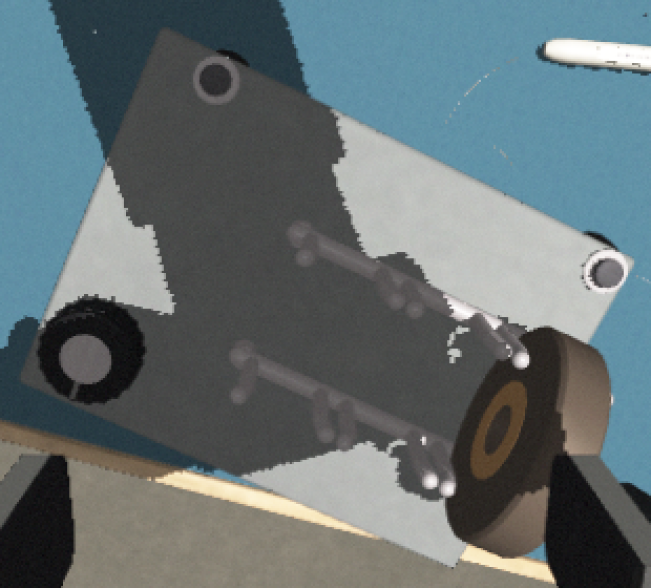

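The rack pose fits to 0.2 mm. The right slot is at (0.4307, 0.0837), with the rack's y axis at 80.4°. I move above the carton wheel.

Request:
send_rows --plan '[{"tx": -0.0475,"ty": -0.0025,"tz": 0.015,"wx": 0,"wy": 0,"wz": 10,"fingers": -1},{"tx": -0.0475,"ty": 0.0055,"tz": 0.015,"wx": 0,"wy": 0,"wz": 10,"fingers": -1},{"tx": -0.0455,"ty": 0.014,"tz": 0.015,"wx": 0,"wy": 0,"wz": 10,"fingers": -1},{"tx": -0.0425,"ty": 0.0215,"tz": 0.015,"wx": -0.6,"wy": 0,"wz": 0,"fingers": -1},{"tx": -0.0425,"ty": 0.0215,"tz": 0.015,"wx": 0,"wy": 0,"wz": 0,"fingers": -1},{"tx": -0.0425,"ty": 0.0215,"tz": 0.015,"wx": 0,"wy": 0,"wz": 0,"fingers": -1},{"tx": 0,"ty": 0,"tz": 0,"wx": 0,"wy": 0,"wz": 0,"fingers": -1}]'

```text
t: 11.08
ee_pos: [0.4546, -0.2216, 0.1828]
tcp_rot: [[0.265, 0.964, -0.028], [0.964, -0.265, -0.011], [-0.018, -0.024, -1.0]]
contact_force: [-0.7, 0.4, -0.0]
width: 0.0852
```

```bash
python3 to.py .4637 -.205 .2 76.2
python3 - <<'E'
from h import *
f=grab('wrist','w4.png'); P=cloud(f)
m=(P[...,2]>.085)&(P[...,2]<.125)&(abs(P[...,0]-.464)<.07)&(abs(P[...,1]+.205)<.06)
Q=P[m]; print(len(Q),'top',np.percentile(Q[:,2],[50,95,99]))
print('wheel',cv2.minAreaRect(Q[:,:2].astype(np.float32)))
# top strip lateral
y=np.radians(76.2);ax=np.array([np.cos(y),np.sin(y)])
T=Q[Q[:,2]>.100]; print('tread', len(T), cv2.minAreaRect(T[:,:2].astype(np.float32)))
m=(P[...,2]>.048)&(P[...,2]<.066)&(abs(P[...,0]-.464)<.09)&(abs(P[...,1]+.205)<.09)
print('carton',cv2.minAreaRect(P[m][:,:2].astype(np.float32)),np.median(P[m][:,2]))
E
```

```text
t 11.075 p [ 0.4546 -0.2216  0.1828] yaw 74.65 j6 -1.711 w 0.0852 F [-0.7  0.4 -0. ] tool z [-0.0284 -0.0112 -0.9995]
shift tool [ 0.0181  0.004  -0.0177]
turn tool deg [-1.42  1.03 -1.56]
4826 top [0.10393668 0.10830613 0.10900697]
wheel ((0.4627789556980133, -0.2062436044216156), (0.024160917848348618, 0.08589749783277512), 76.07156372070312)
tread 3259 ((0.46334153413772583, -0.20640923082828522), (0.02402169071137905, 0.05871833115816116), 76.34019470214844)
carton ((0.4614788889884949, -0.20542597770690918), (0.10392728447914124, 0.1252736896276474), 76.24878692626953) 0.058015336658639616
```

View pics/w4.png

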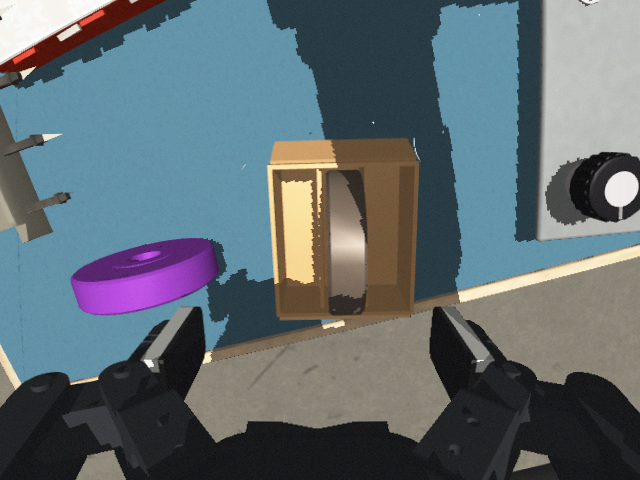

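The target wheel's top is at (347,240), inside the carton's middle cell. Its axis is at 76.2° and it stands upright. The purple look-alike at (145,275) stays outside finger reach. I level the tool and descend in part.

Request:
send_rows --plan '[{"tx": 0.017,"ty": 0.005,"tz": 0.02,"wx": -1.4,"wy": 1.0,"wz": -1.5,"fingers": -1},{"tx": 0,"ty": 0,"tz": 0.02,"wx": 0,"wy": 0,"wz": 0,"fingers": -1},{"tx": 0,"ty": 0,"tz": 0,"wx": 0,"wy": 0,"wz": 0,"fingers": -1}]'

```text
t: 11.5
ee_pos: [0.4632, -0.2047, 0.1417]
tcp_rot: [[0.238, 0.971, 0.0], [0.971, -0.238, 0.0], [0.0, 0.0, -1.0]]
contact_force: [0.4, 0.3, -0.1]
width: 0.0852
```

```bash
python3 to.py .4633 -.2063 .077 76.3
```

```text
t 11.5 p [ 0.4632 -0.2047  0.1417] yaw 76.21 j6 -1.705 w 0.0852 F [ 0.4  0.3 -0.1] tool z [ 2.e-04  0.e+00 -1.e+00]
shift tool [-0.0015  0.0005  0.0647]
turn tool deg [ 0.01 -0.01 -0.09]
```

Request:
send_rows --plan '[{"tx": -0.002,"ty": 0,"tz": 0.032,"wx": 0,"wy": 0,"wz": 0,"fingers": -1},{"tx": 0,"ty": 0,"tz": 0.032,"wx": 0,"wy": 0,"wz": 0,"fingers": -1},{"tx": 0,"ty": 0,"tz": 0,"wx": 0,"wy": 0,"wz": 0,"fingers": -1}]'

```text
t: 11.88
ee_pos: [0.4649, -0.2063, 0.0799]
tcp_rot: [[0.236, 0.972, 0.005], [0.972, -0.236, -0.002], [-0.001, 0.005, -1.0]]
contact_force: [0.4, -1.2, 0.4]
width: 0.0855
```

```bash
python3 to.py .4633 -.2063 .077 76.3
python3 - <<'E'
from h import *
f=grab('wrist','w5.png')
E
```

```text
t 11.875 p [ 0.4649 -0.2063  0.0799] yaw 76.35 j6 -1.702 w 0.0855 F [ 0.4 -1.2  0.4] tool z [ 0.005 -0.002 -1.   ]
shift tool [-0.0004 -0.0016  0.0029]
turn tool deg [0.31 0.04 0.05]
```

View pics/w5.png

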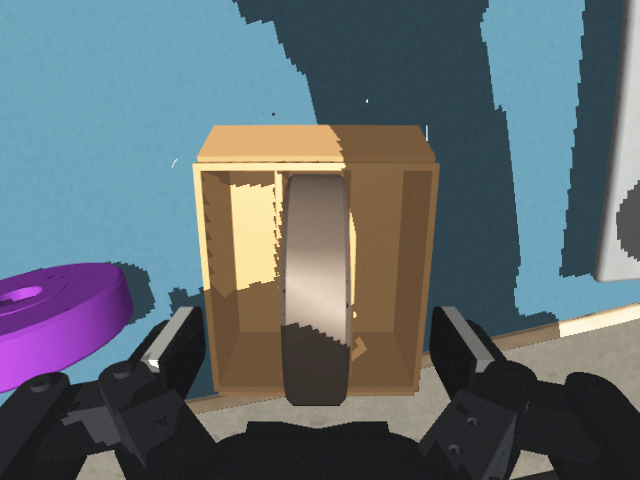

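The wheel is centred between the pads at (317,290). I close.

Request:
send_rows --plan '[{"tx": 0,"ty": -0.001,"tz": 0.003,"wx": 0.3,"wy": 0,"wz": 0,"fingers": -1},{"tx": 0,"ty": 0,"tz": 0,"wx": 0,"wy": 0,"wz": 0,"fingers": 1},{"tx": 0,"ty": 0,"tz": 0,"wx": 0,"wy": 0,"wz": 0,"fingers": 1},{"tx": 0,"ty": 0,"tz": 0,"wx": 0,"wy": 0,"wz": 0,"fingers": 1},{"tx": 0,"ty": 0,"tz": 0,"wx": 0,"wy": 0,"wz": 0,"fingers": 1},{"tx": 0,"ty": 0,"tz": 0,"wx": 0,"wy": 0,"wz": 0,"fingers": 1},{"tx": 0,"ty": 0,"tz": 0,"wx": 0,"wy": 0,"wz": 0,"fingers": 1}]'

```text
t: 12.8
ee_pos: [0.4683, -0.2071, 0.0833]
tcp_rot: [[0.235, 0.972, 0.011], [0.972, -0.235, -0.004], [-0.001, 0.011, -1.0]]
contact_force: [-0.2, 0.2, 0.1]
width: 0.0229
```

```bash
python3 to.py .4633 -.2063 .077 76.3
```

```text
t 12.8 p [ 0.4683 -0.2071  0.0833] yaw 76.43 j6 -1.701 w 0.0229 F [-0.2  0.2  0.1] tool z [ 0.0108 -0.0039 -0.9999]
shift tool [-0.0004 -0.0051  0.0062]
turn tool deg [0.65 0.07 0.13]
```

Held at 23 mm width. I lift.

Request:
send_rows --plan '[{"tx": 0,"ty": 0,"tz": -0.015,"wx": 0,"wy": 0,"wz": 0,"fingers": 1},{"tx": 0,"ty": 0,"tz": -0.03,"wx": 0,"wy": 0,"wz": 0,"fingers": 1},{"tx": 0,"ty": 0,"tz": -0.04,"wx": 0,"wy": 0,"wz": 0,"fingers": 1},{"tx": 0,"ty": 0,"tz": -0.04,"wx": 0,"wy": 0,"wz": 0,"fingers": 1},{"tx": 0,"ty": 0,"tz": -0.035,"wx": 0.6,"wy": 0,"wz": 0,"fingers": 1},{"tx": 0,"ty": 0,"tz": 0,"wx": 0,"wy": 0,"wz": 0,"fingers": 1}]'

```text
t: 13.55
ee_pos: [0.4644, -0.2061, 0.2507]
tcp_rot: [[0.235, 0.972, -0.003], [0.972, -0.235, -0.0], [-0.001, -0.003, -1.0]]
contact_force: [-0.1, -0.3, -3.6]
width: 0.023
```

```bash
python3 to.py .4307 .0837 .23 80.4
python3 - <<'E'
from h import *
f=grab('wrist','w6.png');grab('scene','s6.png');grab('top','t6.png')
E
```

```text
t 13.55 p [ 0.4644 -0.2061  0.2507] yaw 76.4 j6 -1.7 w 0.023 F [-0.1 -0.3 -3.6] tool z [-3.e-03 -2.e-04 -1.e+00]
shift tool [ 0.2738 -0.1009  0.0207]
turn tool deg [-0.17  0.05 -4.  ]
```

View pics/w6.png

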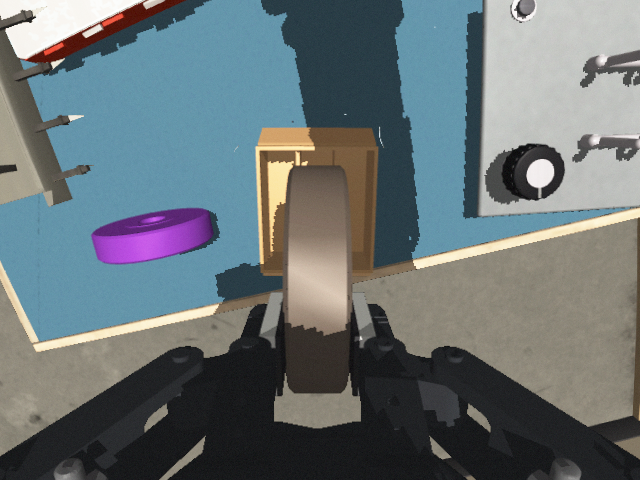

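View pics/s6.png

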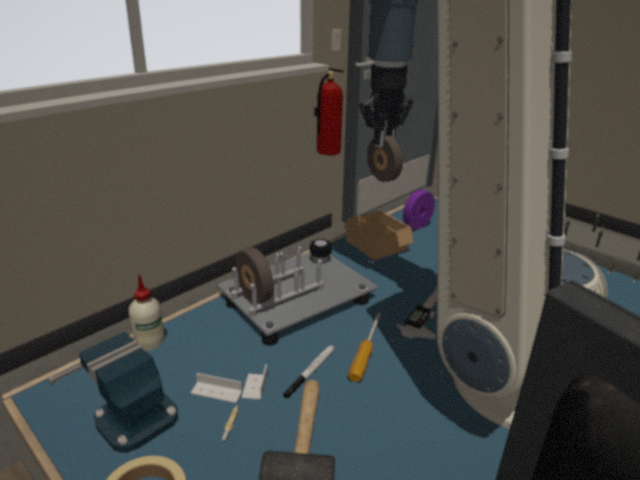

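The wheel at (318,280) is in hand and upright. I measure its offset in the tool frame.

```bash
cat > inhand.py <<'E'
from h import *
s=observe();R=np.array(s['tcp_rot']);p=np.array(s['ee_pos'])
f=load('wrist');P=cloud(f);im=f['pixels']
L=(P-p)@R
m=(abs(L[...,0])<.018)&(abs(L[...,1])<.075)&(L[...,2]>-.04)&(L[...,2]<.05)
m[:, :282]=0; m[:,356:]=0
Q=L[m]; print(len(Q),'x',np.percentile(Q[:,0],[2,50,98]).round(4),'y',np.percentile(Q[:,1],[1,99]).round(4),'z',np.percentile(Q[:,2],[1,99]).round(4))
# circle fit of tread in y,z (radius known 0.052)
from scipy.optimize import least_squares
k=abs(Q[:,0])<.009; q=Q[k]
r=least_squares(lambda c:np.hypot(q[:,1]-c[0],q[:,2]-c[1])-.052,[0,.03],loss='soft_l1',f_scale=.001); print('centre y,z in tool',r.x,'rms',np.sqrt((r.fun**2).mean()))
E
python3 inhand.py
```

```text
15280 x [-0.0112  0.0001  0.0116] y [-0.054   0.0312] z [-0.0363  0.0172]
centre y,z in tool [-0.00251918  0.02275526] rms 0.000526451704061415
```

Request:
send_rows --plan '[{"tx": 0.02,"ty": -0.007,"tz": 0,"wx": 0,"wy": 0,"wz": -4,"fingers": 1},{"tx": 0.04,"ty": -0.011,"tz": 0,"wx": 0,"wy": 0,"wz": 0,"fingers": 1},{"tx": 0.045,"ty": -0.012,"tz": 0,"wx": 0,"wy": 0,"wz": 0,"fingers": 1},{"tx": 0.045,"ty": -0.012,"tz": 0,"wx": 0,"wy": 0,"wz": 0,"fingers": 1},{"tx": 0.045,"ty": -0.012,"tz": 0,"wx": 0,"wy": 0,"wz": 0,"fingers": 1},{"tx": 0.04,"ty": -0.012,"tz": 0,"wx": 0,"wy": 0,"wz": 0,"fingers": 1},{"tx": 0.03,"ty": -0.01,"tz": 0,"wx": 0,"wy": 0,"wz": 0,"fingers": 1},{"tx": 0,"ty": 0,"tz": 0,"wx": 0,"wy": 0,"wz": 0,"fingers": 1}]'

```text
t: 14.7
ee_pos: [0.4249, 0.0763, 0.2357]
tcp_rot: [[0.167, 0.985, -0.035], [0.986, -0.167, -0.0], [-0.006, -0.034, -0.999]]
contact_force: [-0.2, -0.0, -2.2]
width: 0.0229
```

```bash
python3 to.py .4337 .0832 .215 80.4
```

```text
t 14.7 p [0.4249 0.0763 0.2357] yaw 80.39 j6 -2.264 w 0.0229 F [-0.2 -0.  -2.2] tool z [-3.470e-02 -4.000e-04 -9.994e-01]
shift tool [0.0084 0.0082 0.0204]
turn tool deg [-1.96  0.35 -0.01]
```

Request:
send_rows --plan '[{"tx": 0.008,"ty": 0.009,"tz": 0.015,"wx": -2.0,"wy": 0.35,"wz": 0,"fingers": 1},{"tx": 0,"ty": 0,"tz": 0,"wx": 0,"wy": 0,"wz": 0,"fingers": 1},{"tx": 0,"ty": 0,"tz": 0,"wx": 0,"wy": 0,"wz": 0,"fingers": 1}]'

```text
t: 15.08
ee_pos: [0.4332, 0.0811, 0.2183]
tcp_rot: [[0.167, 0.986, -0.004], [0.986, -0.167, -0.003], [-0.004, -0.003, -1.0]]
contact_force: [-0.3, 0.9, -2.2]
width: 0.0228
```

```bash
python3 to.py .4337 .0832 .215 80.4;python3 - <<'E'
from h import *
f=grab('wrist','w7.png');grab('scene','s7.png');grab('top','t7.png')
for n in['scene','top']:
    f=load(n);P=cloud(f)
    # hand wheel: face/tread points in rack y coordinate
    y=np.radians(-9.566);R=np.array([[np.cos(y),-np.sin(y)],[np.sin(y),np.cos(y)]]);t=np.array([.43636,.11727])
    L=(P[...,:2]-t)@R
    m=(P[...,2]>.15)&(P[...,2]<.20)&(abs(L[...,0])<.07)&(abs(L[...,1]+.034)<.03)
    q=L[m];z=P[m][:,2]; 
    print(n,len(q),np.percentile(q,[2,50,98],axis=0).round(4).tolist() if len(q) else '',z.min() if len(q) else '')
E
python3 inhand.py
python3 - <<'E'
import cv2
a=cv2.imread('pics/s7.png')[130:370,200:440];cv2.imwrite('pics/c7.png',cv2.resize(a,None,fx=2.4,fy=2.4,interpolation=3))
E
```

```text
t 15.075 p [0.4332 0.0811 0.2183] yaw 80.4 j6 -2.282 w 0.0228 F [-0.3  0.9 -2.2] tool z [-0.0038 -0.0033 -1.    ]
shift tool [0.0021 0.0001 0.0033]
turn tool deg [-0.18  0.22 -0.  ]
scene 881 [[-0.054, -0.0449], [-0.0193, -0.0252], [0.0438, -0.0232]] 0.15020857067188814
top 241 [[-0.0534, -0.0475], [-0.0185, -0.0466], [0.046, -0.0374]] 0.1503491635395673
15523 x [-0.0112  0.0005  0.0118] y [-0.0563  0.0291] z [-0.0378  0.0212]
centre y,z in tool [-0.00493665  0.02732165] rms 0.0005346438155550052
```

View pics/w7.png

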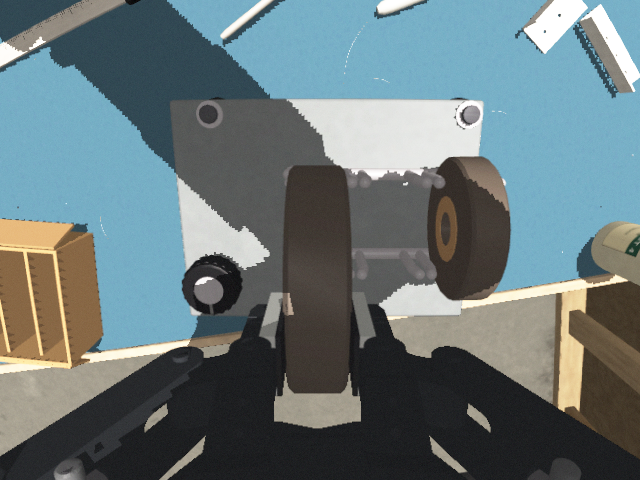

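View pics/c7.png

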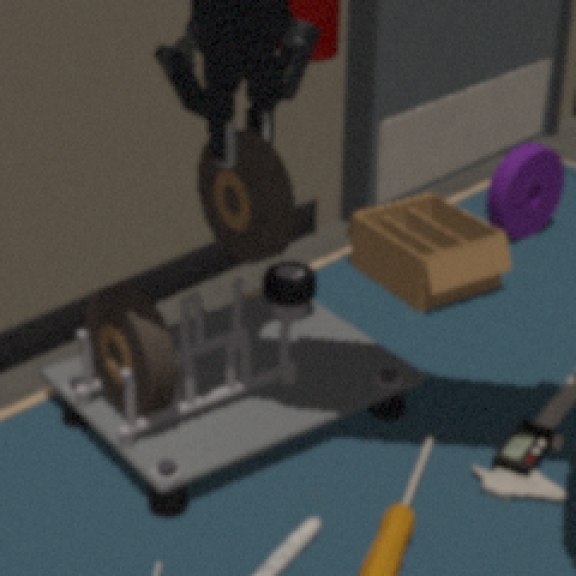

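Hand wheel at (318,280), above the right slot, about 2 mm off in rack y and 4 mm in x. I correct this while descending to just above the tine tips.

Request:
send_rows --plan '[{"tx": 0.002,"ty": 0.003,"tz": 0.015,"wx": -0.2,"wy": 0.2,"wz": 0,"fingers": 1},{"tx": 0,"ty": 0,"tz": 0.015,"wx": 0,"wy": 0,"wz": 0,"fingers": 1},{"tx": 0,"ty": 0,"tz": 0,"wx": 0,"wy": 0,"wz": 0,"fingers": 1}]'

```text
t: 15.6
ee_pos: [0.4376, 0.0823, 0.1892]
tcp_rot: [[0.168, 0.986, 0.003], [0.986, -0.168, 0.001], [0.002, 0.003, -1.0]]
contact_force: [-0.2, 0.7, -2.4]
width: 0.0229
```

```bash
python3 to.py .4355 .0832 .115 80.4
cat > slot.py <<'E'
from h import *
import sys
tag=sys.argv[1]
y=np.radians(-9.566);R=np.array([[np.cos(y),-np.sin(y)],[np.sin(y),np.cos(y)]]);t=np.array([.43636,.11727])
s=observe();zt=s['ee_pos'][2]
for n in['scene','top','wrist']:
    f=grab(n,n+tag+'.png');P=cloud(f);L=(P[...,:2]-t)@R
    m=(P[...,2]>.105)&(P[...,2]<zt+.05)&(abs(L[...,0])<.055)&(abs(L[...,1]+.034)<.03)
    q=L[m];z=P[m][:,2]
    if n=='wrist':
        q=q[z>zt+.015]
    print(n,len(q),np.percentile(q,[2,50,98],axis=0).round(4).tolist() if len(q) else '')
f=load('wrist')
E
python3 slot.py 8
```

```text
t 15.6 p [0.4376 0.0823 0.1892] yaw 80.3 j6 -2.281 w 0.0229 F [-0.2  0.7 -2.4] tool z [ 0.003   0.0012 -1.    ]
shift tool [ 0.0004 -0.0024  0.0742]
turn tool deg [ 0.16 -0.1  -0.1 ]
scene 2043 [[-0.0487, -0.0538], [-0.0059, -0.0233], [0.0447, -0.0097]]
top 752 [[-0.0474, -0.0502], [-0.0208, -0.0436], [0.0506, -0.0238]]
wrist 15452 [[-0.0275, -0.0571], [-0.0031, -0.0333], [0.0305, -0.01]]
```

View pics/wrist8.png

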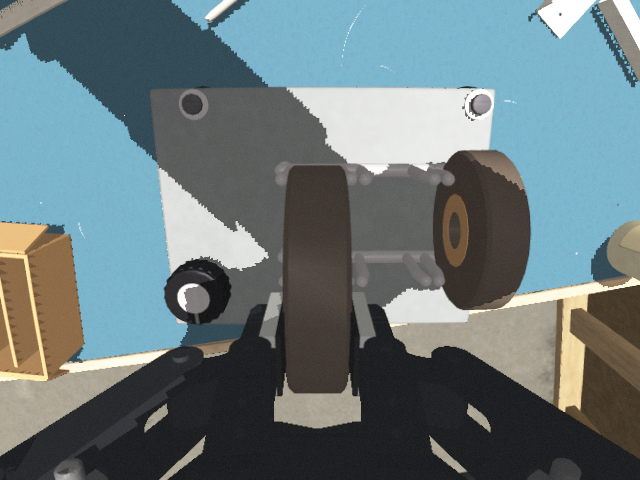

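The tine pair shows symmetrically at (283,170) and (360,172) around the wheel. I lower slowly.

Request:
send_rows --plan '[{"tx": 0.001,"ty": -0.001,"tz": 0.01,"wx": 0,"wy": 0,"wz": 0,"fingers": 1},{"tx": 0,"ty": 0,"tz": 0.01,"wx": 0,"wy": 0,"wz": 0,"fingers": 1},{"tx": 0,"ty": 0,"tz": 0.01,"wx": 0,"wy": 0,"wz": 0,"fingers": 1},{"tx": 0,"ty": 0,"tz": 0,"wx": 0,"wy": 0,"wz": 0,"fingers": 1}]'

```text
t: 16.25
ee_pos: [0.438, 0.0843, 0.159]
tcp_rot: [[0.168, 0.986, 0.007], [0.986, -0.168, 0.003], [0.004, 0.006, -1.0]]
contact_force: [-0.5, -0.2, -1.7]
width: 0.0229
```

```bash
python3 to.py .4355 .0832 .115 80.4; python3 slot.py 9;python3 - <<'E'
import cv2
a=cv2.imread('pics/scene9.png')[180:360,200:440];cv2.imwrite('pics/c9.png',cv2.resize(a,None,fx=3,fy=3,interpolation=3))
E
```

```text
t 16.25 p [0.438  0.0843 0.159 ] yaw 80.33 j6 -2.284 w 0.0229 F [-0.5 -0.2 -1.7] tool z [ 0.0066  0.0029 -1.    ]
shift tool [-0.0016 -0.0025  0.044 ]
turn tool deg [ 0.35 -0.22 -0.07]
scene 1718 [[-0.0488, -0.0542], [-0.0059, -0.0216], [0.0453, -0.0075]]
top 623 [[-0.0476, -0.0485], [-0.0223, -0.041], [0.0508, -0.0214]]
wrist 15375 [[-0.0272, -0.056], [-0.0033, -0.0318], [0.0302, -0.0089]]
```

View pics/c9.png

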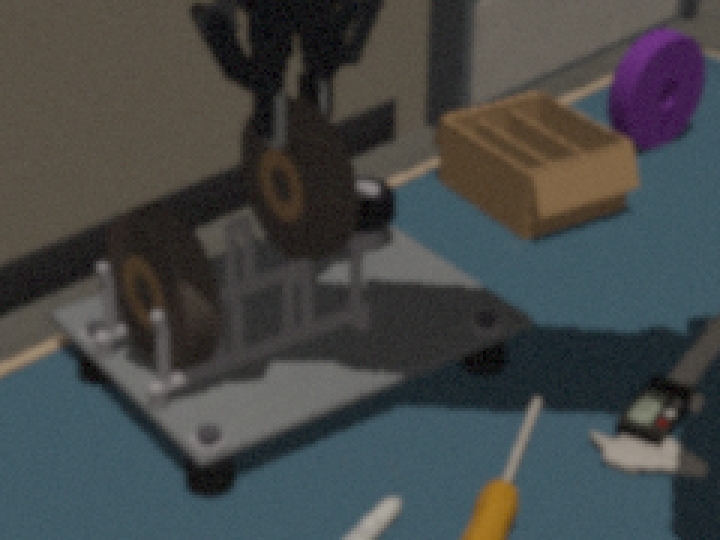

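The wheel is entering the tines with no side force. I trim by 1.5 mm and continue.

Request:
send_rows --plan '[{"tx": -0.0015,"ty": -0.001,"tz": 0.008,"wx": 0.3,"wy": -0.2,"wz": 0,"fingers": 1},{"tx": 0,"ty": 0,"tz": 0.008,"wx": 0,"wy": 0,"wz": 0,"fingers": 1},{"tx": 0,"ty": 0,"tz": 0.008,"wx": 0,"wy": 0,"wz": 0,"fingers": 1},{"tx": 0,"ty": 0,"tz": 0.008,"wx": 0,"wy": 0,"wz": 0,"fingers": 1},{"tx": 0,"ty": 0,"tz": 0,"wx": 0,"wy": 0,"wz": 0,"fingers": 1}]'

```text
t: 17.02
ee_pos: [0.4377, 0.0832, 0.126]
tcp_rot: [[0.168, 0.986, 0.003], [0.986, -0.168, 0.001], [0.002, 0.003, -1.0]]
contact_force: [-0.1, -0.4, -2.2]
width: 0.0226
```

```bash
python3 to.py .434 .0832 .113 80.4; python3 slot.py 10
```

```text
t 17.025 p [0.4377 0.0832 0.126 ] yaw 80.33 j6 -2.282 w 0.0226 F [-0.1 -0.4 -2.2] tool z [ 0.0029  0.0011 -1.    ]
shift tool [-0.0007 -0.0037  0.013 ]
turn tool deg [ 0.15 -0.09 -0.07]
scene 1095 [[-0.0473, -0.0561], [-0.0051, -0.0231], [0.0397, -0.0082]]
top 428 [[-0.0474, -0.0531], [-0.0241, -0.0395], [0.0504, -0.0221]]
wrist 15371 [[-0.0272, -0.0567], [-0.0034, -0.0326], [0.0297, -0.0094]]
```

Still no contact. The last 10–14 mm I do in small steps.

Request:
send_rows --plan '[{"tx": 0,"ty": -0.002,"tz": 0.004,"wx": 0,"wy": 0,"wz": 0,"fingers": 1},{"tx": 0,"ty": 0,"tz": 0.004,"wx": 0,"wy": 0,"wz": 0,"fingers": 1},{"tx": 0,"ty": 0,"tz": 0,"wx": 0,"wy": 0,"wz": 0,"fingers": 1}]'

```text
t: 17.55
ee_pos: [0.4367, 0.0841, 0.1191]
tcp_rot: [[0.168, 0.986, 0.006], [0.986, -0.168, 0.003], [0.004, 0.005, -1.0]]
contact_force: [-0.5, 0.1, -1.6]
width: 0.023
```

```bash
python3 to.py .434 .0832 .113 80.4
```

```text
t 17.55 p [0.4367 0.0841 0.1191] yaw 80.34 j6 -2.285 w 0.023 F [-0.5  0.1 -1.6] tool z [ 0.006   0.0026 -1.    ]
shift tool [-0.0014 -0.0025  0.0061]
turn tool deg [ 0.31 -0.2  -0.06]
```

Request:
send_rows --plan '[{"tx": -0.001,"ty": -0.001,"tz": 0.003,"wx": 0,"wy": 0,"wz": 0,"fingers": 1},{"tx": 0,"ty": 0,"tz": 0.003,"wx": 0,"wy": 0,"wz": 0,"fingers": 1},{"tx": 0,"ty": 0,"tz": 0,"wx": 0,"wy": 0,"wz": 0,"fingers": 1}]'

```text
t: 17.92
ee_pos: [0.4363, 0.0834, 0.116]
tcp_rot: [[0.167, 0.986, 0.009], [0.986, -0.167, 0.003], [0.004, 0.008, -1.0]]
contact_force: [-1.6, -0.3, -1.4]
width: 0.0229
```

```bash
python3 to.py .434 .0832 .113 80.4; python3 slot.py 11
python3 - <<'E'
from h import *
# lower hand: wheel top height compared with stored wheel top
y=np.radians(-9.566);R=np.array([[np.cos(y),-np.sin(y)],[np.sin(y),np.cos(y)]]);t=np.array([.43636,.11727])
for n in['top','wrist']:
    f=load(n);P=cloud(f);L=(P[...,:2]-t)@R
    for yy in(.07,-.034):
        m=(abs(L[...,1]-yy)<.011)&(L[...,0]<-.012)&(L[...,0]>-.05)&(P[...,2]>.1)&(P[...,2]<.16)
        q=L[m][:,0];z=P[m][:,2]
        print(n,yy,len(z),'centre z from circle', np.median(z-np.sqrt(.052**2-np.minimum(q**2,.0026))).round(4) if len(z) else '')
a=cv2.imread('pics/scene11.png')[180:360,200:440];cv2.imwrite('pics/c11.png',cv2.resize(a,None,fx=3,fy=3,interpolation=3))
E
```

```text
t 17.925 p [0.4363 0.0834 0.116 ] yaw 80.4 j6 -2.285 w 0.0229 F [-1.6 -0.3 -1.4] tool z [ 0.0089  0.0029 -1.    ]
shift tool [-0.0006 -0.0023  0.003 ]
turn tool deg [ 0.48 -0.25 -0.  ]
scene 907 [[-0.0454, -0.0566], [-0.0061, -0.0255], [0.0347, -0.0083]]
top 333 [[-0.0463, -0.0557], [-0.0266, -0.0388], [0.0468, -0.0235]]
wrist 15127 [[-0.0278, -0.0574], [-0.0053, -0.033], [0.0264, -0.0095]]
top 0.07 96 centre z from circle 0.0862
top -0.034 288 centre z from circle 0.0856
wrist 0.07 6399 centre z from circle 0.0878
wrist -0.034 7616 centre z from circle 0.0877
```

View pics/c11.png

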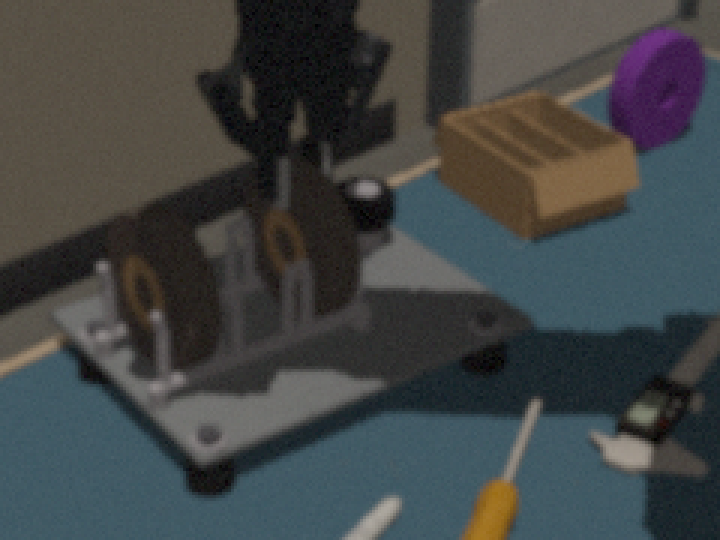

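The held wheel's centre height (0.0877) matches the stored wheel's (0.0878), so it is on the rails. I nudge down 2 mm and release gently.

Request:
send_rows --plan '[{"tx": 0,"ty": 0,"tz": 0.002,"wx": 0,"wy": 0,"wz": 0,"fingers": 1},{"tx": 0,"ty": 0,"tz": 0.001,"wx": 0,"wy": 0,"wz": 0,"fingers": 1}]'

```text
t: 18.32
ee_pos: [0.4365, 0.0833, 0.1158]
tcp_rot: [[0.166, 0.986, 0.011], [0.986, -0.166, 0.003], [0.004, 0.01, -1.0]]
contact_force: [-8.3, 1.0, 9.4]
width: 0.0228
```

```bash
python3 to.py .434 .0832 .113 80.4
```

```text
t 18.325 p [0.4365 0.0833 0.1158] yaw 80.46 j6 -2.285 w 0.0228 F [-8.3  1.   9.4] tool z [ 0.0106  0.0027 -0.9999]
shift tool [-0.0006 -0.0025  0.0028]
turn tool deg [ 0.57 -0.25  0.06]
```

Now about 12 N presses on the rails, so it is seated. I release.

Request:
send_rows --plan '[{"tx": 0,"ty": -0.001,"tz": -0.001,"wx": 0,"wy": 0,"wz": 0,"fingers": 1},{"tx": 0,"ty": 0,"tz": 0,"wx": 0,"wy": 0,"wz": 0,"fingers": 0.3},{"tx": 0,"ty": 0,"tz": 0,"wx": 0,"wy": 0,"wz": 0,"fingers": 0.2},{"tx": 0,"ty": 0,"tz": 0,"wx": 0,"wy": 0,"wz": 0,"fingers": 0.0},{"tx": 0,"ty": 0,"tz": 0,"wx": 0,"wy": 0,"wz": 0,"fingers": -0.3},{"tx": 0,"ty": 0,"tz": 0,"wx": 0,"wy": 0,"wz": 0,"fingers": -0.3}]'

```text
t: 19.08
ee_pos: [0.4366, 0.0837, 0.1167]
tcp_rot: [[0.165, 0.986, 0.013], [0.986, -0.166, 0.003], [0.005, 0.012, -1.0]]
contact_force: [-0.8, -0.2, 0.4]
width: 0.0553
```

```bash
python3 to.py .434 .0832 .113 80.4; python3 slot.py 12
```

```text
t 19.075 p [0.4366 0.0837 0.1167] yaw 80.47 j6 -2.287 w 0.0553 F [-0.8 -0.2  0.4] tool z [ 0.0125  0.0028 -0.9999]
shift tool [-0.0009 -0.0025  0.0036]
turn tool deg [ 0.68 -0.28  0.07]
scene 746 [[-0.0456, -0.0633], [-0.0096, -0.0296], [0.0186, -0.02]]
top 318 [[-0.0464, -0.0442], [-0.0275, -0.0381], [0.0464, -0.0234]]
wrist 12602 [[-0.0273, -0.0626], [-0.0029, -0.0337], [0.0261, -0.0047]]
```

View pics/wrist12.png

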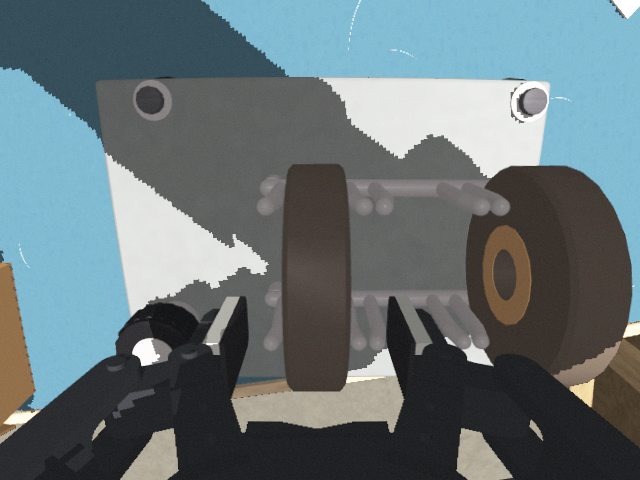

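The wheel at (318,280) stands free between its tines. I retract straight up and re-measure.

Request:
send_rows --plan '[{"tx": 0,"ty": 0,"tz": -0.015,"wx": 0,"wy": 0,"wz": 0,"fingers": -0.3},{"tx": 0,"ty": 0,"tz": -0.03,"wx": 0,"wy": 0,"wz": 0,"fingers": -0.3},{"tx": 0,"ty": 0,"tz": -0.04,"wx": 0,"wy": 0,"wz": 0,"fingers": -0.3},{"tx": 0,"ty": 0,"tz": -0.05,"wx": 0,"wy": 0,"wz": 0,"fingers": -0.3},{"tx": 0,"ty": -0.04,"tz": -0.04,"wx": 0.7,"wy": 0,"wz": 0,"fingers": -0.3},{"tx": 0,"ty": 0,"tz": 0,"wx": 0,"wy": 0,"wz": 0,"fingers": -0.3}]'

```text
t: 19.98
ee_pos: [0.3935, 0.0895, 0.2965]
tcp_rot: [[0.166, 0.986, -0.002], [0.986, -0.166, 0.004], [0.004, -0.002, -1.0]]
contact_force: [-0.2, 0.5, -0.5]
width: 0.0554
```

```bash
python3 to.py ; python3 plate.py wrist,scene,top,wrist,wrist e
python3 - <<'E'
from h import *
y=np.radians(-9.566);R=np.array([[np.cos(y),-np.sin(y)],[np.sin(y),np.cos(y)]]);t=np.array([.43636,.11727])
f=load('wrist');P=cloud(f);L=(P[...,:2]-t)@R
for yy in(.07,-.034):
    m=(abs(L[...,1]-yy)<.022)&(abs(L[...,0])<.06)&(P[...,2]>.105)&(P[...,2]<.16)
    print(yy,m.sum(),cv2.minAreaRect(L[m].astype(np.float32)),np.percentile(P[m][:,2],99))
    q=L[m];z=P[m][:,2];k=(z>.125)
    from scipy.optimize import least_squares
    r=least_squares(lambda c:np.hypot(q[k,0]-c[0],z[k]-c[1])-.052,[0,.088],loss='soft_l1',f_scale=.001);print('circle centre x,z',r.x.round(4),'y',np.percentile(q[k,1],[2,98]).round(4))
a=cv2.imread('pics/scene_e.png')[180:360,200:440];cv2.imwrite('pics/c12.png',cv2.resize(a,None,fx=3,fy=3,interpolation=3))
E
```

```text
t 19.975 p [0.3935 0.0895 0.2965] yaw 80.42 j6 -2.35 w 0.0554 F [-0.2  0.5 -0.5] tool z [-0.0016  0.0043 -1.    ]
wrist 18590 rack slope x,y,z0 [-0.00104 -0.00039  0.03124] rms 0.0009 bench 62107 [-0.00052 -0.00047  0.00129] diff [-5.200e-04  8.000e-05  2.995e-02] tilt 0.00053
scene 2433 rack slope x,y,z0 [-0.00243 -0.00241  0.028  ] rms 0.0012 bench 14443 [-0.00027  0.00106 -0.00151] diff [-0.00216 -0.00346  0.02951] tilt 0.00408
top 5397 rack slope x,y,z0 [-5.700e-04  4.000e-05  2.991e-02] rms 0.0017 bench 19311 [0.00598 0.00156 0.00069] diff [-0.00655 -0.00151  0.02921] tilt 0.00672
wrist 18714 rack slope x,y,z0 [-0.00109 -0.0004   0.03123] rms 0.0009 bench 62788 [-0.00047 -0.00045  0.0013 ] diff [-6.100e-04  5.000e-05  2.994e-02] tilt 0.00061
wrist 18785 rack slope x,y,z0 [-0.00118 -0.0004   0.03123] rms 0.0009 bench 62827 [-0.00052 -0.00046  0.00129] diff [-6.600e-04  5.000e-05  2.994e-02] tilt 0.00066
0.07 3754 ((-0.00013918057084083557, 0.06903442740440369), (0.09843800961971283, 0.025189250707626343), 0.377883642911911) 0.14158820192729735
circle centre x,z [0.0009 0.0885] y [0.0574 0.0804]
-0.034 2887 ((-0.0020193979144096375, -0.03310731053352356), (0.09446120262145996, 0.023335164412856102), 0.06481317430734634) 0.14155399901104518
circle centre x,z [0.0008 0.0886] y [-0.0443 -0.0223]
```

View pics/c12.png

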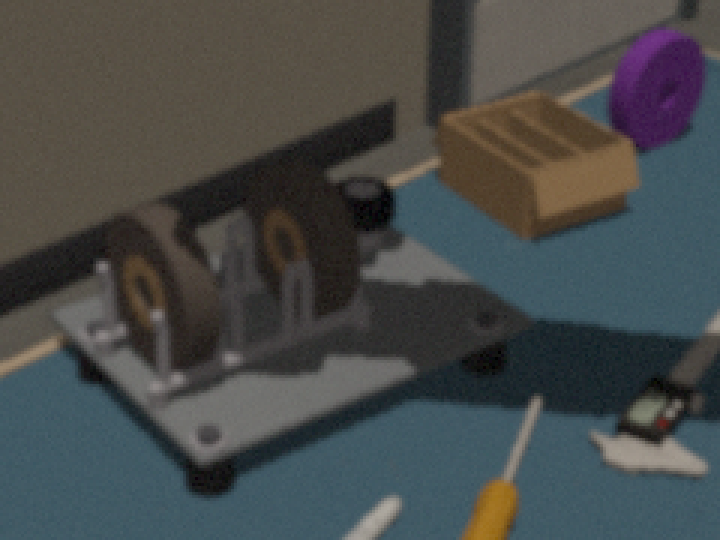

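View pics/wrist_e.png

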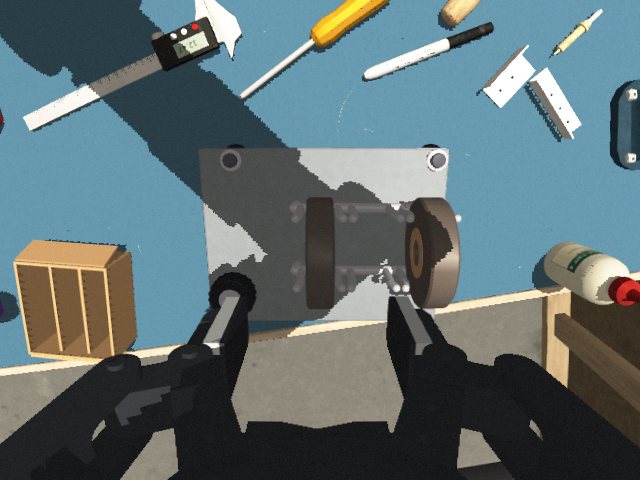

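The new wheel stands at (320,252) in the right slot and the stored wheel at (432,252). The rack is level to about 0.0006 rad in the wrist view, and the arm is clear. I hand in.

Run:
```python
from h import *
s=observe(); print(s['t'],np.abs(s['qvel']).max(),np.round(s['contact_force'],1))
print(workorder.sign_off())
```

```text
20.225 0.004812325564367924 [ 0.4 -0.   0.6]
the job is handed in; nothing more can be done
None
```

I levelled the rack, lowered the new wheel into the right slot and handed the job in at about 20 s. The sign-off gave no verdict.

**Rack:** I turned the knob about 183° clockwise (3.2 rad) in two grips. The last wrist-camera check put the tilt at about 0.0006 rad, against the limit of 0.006.
- **Camera disagreement:** the other two cameras read higher: scene about 0.004, top about 0.0067, which is over the limit. I put this down to bias, because the top camera's own bench plane also reads tilted by about 0.006, and relied on the closer wrist view.
- **Foot loads not measured:** I inferred that all four feet bear from two signs. The tilt changed only about half as much per turn at the end as it would on three feet, and the rack stayed level when the wheel was added.

**New wheel:** I gripped the grey-brown wheel from the carton's middle cell and left the purple look-alike alone. I lowered it until about 12 N pressed on the rails, then released it. Its centre is within about 2 mm of the slot point, at the same height as the stored wheel and with its axis aligned.

**Stored wheel:** it still stands in the left slot, about 1 mm from its point.

The arm was clear of everything and at rest when I handed in.

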